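# Put the sampling ware back in its places on the lab bench

### The arm

A 6-joint arm with a two-finger parallel gripper is mounted at the origin on the work surface. World frame = base frame: x ahead of the robot, y to its left, z up, the work surface at z = 0. Lengths are in m, angles in rad, forces in N, time in s.
With the tool pointing down it reaches from about 0.3 to 0.775 m from the base axis. Payload 14.6 kg.
Tool frame: the origin (TCP) lies midway between the tips of the shut fingers; the grasp point (between the pads) lies 19 mm behind it (ctrl.tcp_to_grasp is the distance from the TCP to the grasp point, in m); x points along the fingers, y is the direction in which the jaws open and shut, and the axes are right-handed (so a half turn about x gives the same grasp; the last joint's range is limited). The gripper opens to 94 mm and grips with 3 to 60 N. Pads are 16 mm wide; open, the fingers measure 119 mm over their backs; the gripper's body (75 mm by 177 mm) begins 78 mm behind the grasp point.
Start: joints at [1.197, 0.3, 1.521, -0, 1.321, -0.067], TCP at [0.166, 0.524, 0.205] pointing down, gripper open.
Joint ranges: [-3.03, 3.03], [-0.79, 2.21], [0.23, 2.52], [-1.04, 4.18], [0, 3.07], [-2.55, 2.55]. Speed limits (rad/s): [2.22, 2.22, 2.57, 3.14, 3.14, 3.14].

### API

Orientations are given as [roll, pitch, yaw] about the fixed x, y, z axes, in that order (R = Rz(yaw) Ry(pitch) Rx(roll)).
In Python, from station import ctrl gives the robot as it stands.
- The arm moves only by the tool jog_arm, never from a script. Its argument "rows" is one flat list of numbers, 7 for each row, row after row: the shift along the world's x, y, z in m, then the turn, a rotation vector about the world's x, y, z in degrees, then the closure, from 0 (fully open) to 1 (shut). A call has 1 to 8 rows; each row shifts and turns the commanded pose from where the row before left it; what a row does not reach is not made up. A row lasts 1/12 s, in which the tool goes at most 41.7 mm and 7.16 degrees, less where a joint would pass 70% of its speed; a pose out of reach is approached as far as the arm can. A call with a gripper value outside its range is refused whole. The fingers move at their own pace and stop on an object; "squeeze" is the grip in N (left out, the last holds). Time passes only in rows, so rows that do not move let the fingers close. It gives the time, the measured TCP pose, the force and the opening at its end, in the units of the state.
- ctrl.get_obs(): the state, without advancing time (a new reading comes with each control period).
- ctrl.camera(name): name is "side" or "top"; returns (picture, depth): 384x512x3 uint8, red, green, blue; 384x512 float32, m along the optical axis (not along the pixel's ray), 0 where there is no reading.
- ctrl.camera_model(name): a dict with "K" (3x3 intrinsics, pixels), "extrinsics" (4x4, takes a point from camera to world coordinates). Camera axes: x right, y down, z forward; pixel columns grow to the right and rows downward; lengths in m; the calibration is good to about 2 mm. A picture is of the moment at which its call begins. camera_model takes no time and is no camera call.
- ctrl.hand_in(): hands the job in, once; it reports no verdict.
The state is a dict: "time_s": time; "qpos": joint angles; "joint_vel": joint speeds; "tau": joint torques, N m; "ee_pos": TCP position; "eef_rot": TCP orientation; "force": force on the tool from outside, world axes, zero at the start; "moment": the same for the moment, N m; "grip_width": finger opening in m.
Only numpy, scipy, OpenCV 4.12 (cv2) and the standard library are available. Lean on these libraries where they do the work, as an engineer would, in place of code of your own. Each camera call takes 0.05 s, during which the arm holds its last target.

### The job

Clear up the bench: stand the jar, the small bottle and the cuvette box each flat inside the grey tray that matches its shape and size, and stack the loose white tote on the one that is screwed down, turned end for end so that it stands up on the ledges inside the rim (thumb tabs at opposite ends) instead of nesting down into it. Keep the jar and the bottle upright, and leave the glass beaker and the blue tip box where they are.

Things in the scene. Friction and masses are not known exactly. Their poses are not given: they have to be found in the camera images.
- jar: wide round jar of amber glass with black screw cap: body 62 mm across and 52 mm high, cap 58 mm across, 70 mm high in all, about 0.2 kg, loose, upright. Origin at the centre of its underside, z up
- flask: small slim round bottle of white plastic with a grey cap: 40 mm across up to 66 mm height, then a shoulder, cap 29 mm across, 90 mm high in all, about 0.11 kg, loose, upright. Origin at the centre of its underside, z up
- cuvette_box: closed oblong black plastic box, 90 mm long (x) by 36 mm wide (y) by 46 mm high, blank paper label on top, about 0.15 kg, loose. Either way round is the same. Origin at the centre of its underside, z up
- tote: loose open white stepped tote, 46 mm high, about 0.12 kg. Rim band 114 (x) by 68 mm (y) outside, 3 mm wall, upright from 22 to 46 mm above its underside; below it a foot 100 x 54 mm, notched to match the ledges of base_tote. A black thumb tab, 30 mm wide, juts 11 mm from the +x end, level with the rim. Starts roughly the same way round as base_tote. Origin: centre of its underside, z up
- jar_tray: shallow round fixed tray of grey plastic, lying flat on the bench: inside diameter 82 mm, outside 90 mm, rim 10 mm high, floor 4 mm thick. Origin at the centre of its underside on the bench, z up. The place of the jar (the larger of the two round trays)
- flask_tray: shallow round fixed tray of grey plastic, lying flat on the bench: inside diameter 60 mm, outside 68 mm, rim 10 mm high, floor 4 mm thick. Origin at the centre of its underside on the bench, z up. The place of the small bottle (the smaller of the two round trays)
- box_tray: shallow oblong fixed tray of grey plastic: inside 110 mm (x) by 56 mm (y), outside 118 x 64 mm, rim 10 mm high, floor 4 mm thick. Origin at the centre of its underside on the bench, z up. The place of the cuvette box
- base_tote: tote like the loose one, but fixed: its foot is in a dark steel plate 140 x 96 x 3 mm with a screw at each corner. Tab at its +x end. Inside the rim are 3 ledges, tops 38 mm above its underside: each long side 25 mm to +x of the middle, and -x end. A tote the same way round nests down to 25 mm; turned it stands on them at 38 mm, 4 mm play all round in the rim. Origin: centre of underside, on the bench
- beaker: bystander: plain glass beaker, 60 mm across, 70 mm high, empty, loose, just beyond the work. Origin at the centre of its underside
- tip_box: bystander: closed oblong blue plastic tip box with a clear lid, 70 x 50 mm, 56 mm high, loose, just beyond the work. Origin at the centre of its underside
Things that resemble listed ones, but are neither listed nor needed, are in the scene too. What is shaped like the jar_tray but pink or red is not meant. Leave any orange look-alike of the cuvette_box alone.

How it is judged:
By the outcome, as a careful person would: the job done as asked, in the order asked, and still so for the second after the job is handed in, with the robot touching nothing.
It also fails if it takes over 128 s, if anything falls off the work surface, if the arm or the gripper's body presses on something with over 40 N, if the wrist force passes 120 N, or if a joint passes its speed limit or range.

## Working session

There is one attempt and no reset: what is moved stays moved. The work goes in short steps, Python scripts to look and compute and a tool call to move; the robot and the scene stay as the last step left them, time stands still between calls to the robot, and variables do not carry over. Pictures are saved under pics/ and viewed, and the job is handed in when it is done.

Besides the shell and the picture viewer there is one more tool, called after "Call:" by a JSON object that holds its "api" and its "payload". jog_arm: Moves the arm, as the interface text tells. Its arguments: {"type":"object","properties":{"rows":{"type":"array"},"squeeze":{"type":"number"}},"required":["rows"]}

```bash
mkdir -p pics; ls
python3 - <<'E'
from station import ctrl
import cv2,numpy as np
o=ctrl.get_obs();print(o)
for n in("top","side"):
    p,d=ctrl.camera(n);cv2.imwrite(f"pics/{n}0.png",cv2.resize(p[:,:,::-1],(800,600),interpolation=cv2.INTER_CUBIC));np.savez(f"pics/{n}0.npz",p=p,d=d)
    print(n,ctrl.camera_model(n),(d==0).mean())
E
```

```text
pics
{'time_s': 0.0, 'qpos': array([ 1.19740336e+00,  3.00498810e-01,  1.52158088e+00, -5.58141031e-05,
        1.32068890e+00, -6.66167450e-02]), 'joint_vel': array([-8.50374349e-04, -6.37303500e-04, -3.40561269e-04, -7.37941148e-05,
        1.35859171e-03, -8.33842122e-04]), 'tau': array([ 2.99015795e-03, -5.31788242e+01, -3.52755976e+01,  7.09837954e-02,
        2.42261623e-02, -4.22737446e-05]), 'ee_pos': array([0.16602277, 0.5240695 , 0.20487121]), 'eef_rot': array([-1.59147246,  1.56961915, -1.89823484]), 'force': array([-1.00285085,  0.66695646, -0.28017356]), 'moment': array([-0.0426467 , -0.0091324 , -0.00817105]), 'grip_width': 0.09388337517214437}
top {'K': array([[454.49162989,   0.        , 255.50634999],
       [  0.        , 454.49162989, 188.92951795],
       [  0.        ,   0.        ,   1.        ]]), 'extrinsics': array([[ 0.02404787, -0.99643714,  0.0808377 ,  0.48024716],
       [-0.99964295, -0.02490963, -0.00966861, -0.04293586],
       [ 0.0116478 , -0.08057632, -0.99668038,  1.41717719],
       [ 0.        ,  0.        ,  0.        ,  1.        ]])} 0.004033406575520833
side {'K': array([[390.57157193,   0.        , 253.76170618],
       [  0.        , 390.57157193, 191.13305327],
       [  0.        ,   0.        ,   1.        ]]), 'extrinsics': array([[ 0.98259932, -0.11465046,  0.14612959,  0.39235104],
       [-0.18511859, -0.54031011,  0.82085083, -1.00204201],
       [-0.01515563, -0.83361877, -0.55213228,  0.68011936],
       [ 0.        ,  0.        ,  0.        ,  1.        ]])} 0.00408935546875
```

View pics/top0.png

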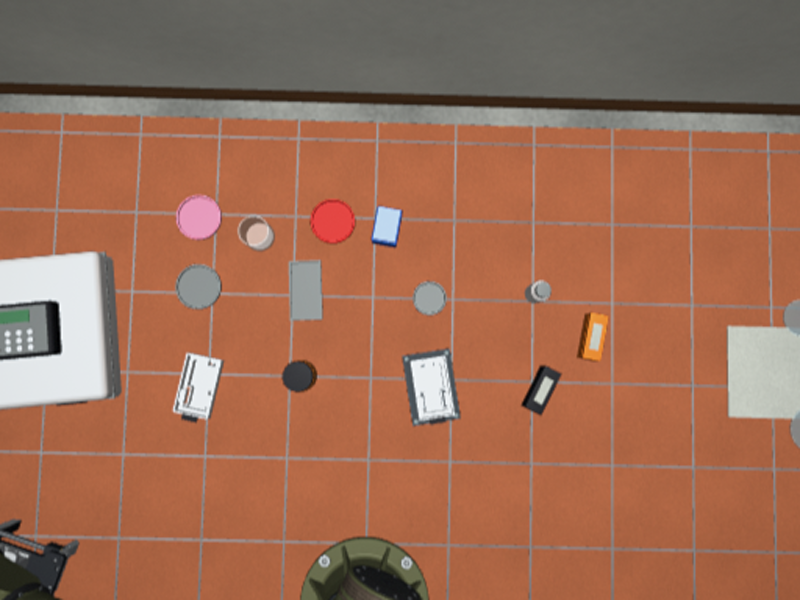

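View pics/side0.png

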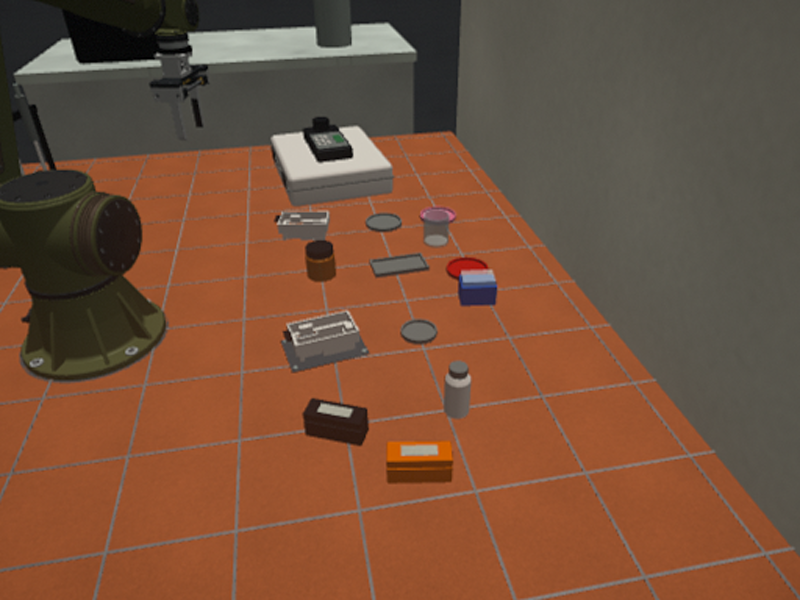

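The top view (800x600 picture) shows the jar at (299,376), bottle (540,291), black box (541,390), loose tote (197,386), base tote on its plate (431,387), jar tray (199,287), box tray (306,290) and flask tray (429,298). The decoys are pink and red discs and an orange box. Next I measure them.

```bash
cat > h.py <<'E'
import numpy as np,cv2
from station import ctrl
def cloud(n,d):
    m=ctrl.camera_model(n);K=m["K"];E=m["extrinsics"]
    v,u=np.mgrid[:d.shape[0],:d.shape[1]]
    P=np.stack([(u-K[0,2])/K[0,0]*d,(v-K[1,2])/K[1,1]*d,d],-1)
    return P@E[:3,:3].T+E[:3,3]
def ray(n,uv,z):
    m=ctrl.camera_model(n);K=m["K"];E=m["extrinsics"]
    uv=np.atleast_2d(uv).astype(float)
    r=np.c_[(uv[:,0]-K[0,2])/K[0,0],(uv[:,1]-K[1,2])/K[1,1],np.ones(len(uv))]@E[:3,:3].T
    return E[:3,3]+r*((z-E[2,3])/r[:,2])[:,None]
def proj(n,X):
    m=ctrl.camera_model(n);K=m["K"];E=m["extrinsics"]
    c=(np.atleast_2d(X)-E[:3,3])@E[:3,:3];return np.c_[c[:,0]/c[:,2]*K[0,0]+K[0,2],c[:,1]/c[:,2]*K[1,1]+K[1,2]]
E
python3 - <<'E'
from h import *
for n in("top","side"):
    a=np.load(f"pics/{n}0.npz");p,d=a["p"],a["d"];X=cloud(n,d)
    # floor stats
    m=(abs(X[...,0]-.45)<.2)&(abs(X[...,1])<.4)&(abs(X[...,2])<.02)&(p[...,0].astype(int)>p[...,2]+60)
    print(n,"floor z",np.median(X[m][:,2]),X[m][:,2].std())
    m=(X[...,2]>.012)&(X[...,0]>.28)&(X[...,0]<.85)&(abs(X[...,1]+.05)<.47)&(X[...,2]<.12)
    k,l,s,c=cv2.connectedComponentsWithStats(m.astype(np.uint8))
    for i in range(1,k):
        if s[i,4]<60: continue
        q=X[l==i];zt=np.percentile(q[:,2],95);t=q[abs(q[:,2]-zt)<.006]
        r=cv2.minAreaRect(t[:,:2].astype(np.float32)*1000)
        print(c[i].round(1),s[i,4],"ztop",zt.round(4),"mean",t.mean(0).round(4),"rect",np.round(r[0],1),np.round(r[1],1),round(r[2],1),"rgb",np.median(p[l==i],0))
a=np.load("pics/top0.npz");p=a["p"]
c=p[130:290,90:400];cv2.imwrite("pics/crop.png",cv2.resize(c[:,:,::-1],(800,413),interpolation=cv2.INTER_CUBIC))
# grey trays
hsv=cv2.cvtColor(p,cv2.COLOR_RGB2HSV)
m=((hsv[...,1]<45)&(hsv[...,2]>80)&(hsv[...,2]<190)).astype(np.uint8)
k,l,s,c=cv2.connectedComponentsWithStats(m)
for i in range(1,k):
    if 100<s[i,4]<5000:
        cn=cv2.findContours((l==i).astype(np.uint8),0,1)[0];cn=max(cn,key=len)
        w=ray("top",cn[:,0,:],.010);r=cv2.minAreaRect((w[:,:2]*1000).astype(np.float32));e=cv2.minEnclosingCircle((w[:,:2]*1000).astype(np.float32))
        print("grey",c[i].round(1),s[i,4],np.round(r[0],1),np.round(r[1],1),round(r[2],1),"circ",np.round(e[0],1),round(e[1],1),w.mean(0).round(4))
E
```

```text
top floor z 0.001060900215931082 0.0031195481449472376
[247.  144.1] 394 ztop 0.0608 mean [ 0.7293 -0.0273  0.0579] rect [729.9 -27.4] [43.3 63.9] 80.5 rgb [191. 216. 239.]
[163. 148.] 231 ztop 0.0728 mean [0.7093 0.2292 0.0706] rect [709.4 227.9] [58.2 57.8] 2.8 rgb [162. 137. 127.]
[344.1 185.9] 184 ztop 0.0946 mean [ 0.6072 -0.3252  0.0917] rect [ 607.5 -325.2] [26.8 26.2] 1.3 rgb [150. 152. 151.]
[379.3 214.9] 440 ztop 0.0522 mean [ 0.5228 -0.4362  0.049 ] rect [ 522.8 -436.1] [36.2 89.2] 79.5 rgb [217. 142.  56.]
[125.4 247.8] 628 ztop 0.0489 mean [0.3976 0.3289 0.0465] rect [404.9 327.9] [ 69.9 125.6] 79.2 rgb [197. 193. 195.]
[276.8 249.8] 517 ztop 0.0499 mean [ 0.4036 -0.1266  0.0476] rect [ 411.7 -123.6] [124.7  67.9] 10.1 rgb [222. 228. 230.]
[191.2 239.8] 362 ztop 0.0751 mean [0.4333 0.1325 0.072 ] rect [434.1 133. ] [52.8 53.4] 1.7 rgb [59. 58. 61.]
[346.1 248.7] 424 ztop 0.052 mean [ 0.4163 -0.3338  0.049 ] rect [ 417.4 -335.6] [36.9 88.8] 63.3 rgb [56. 54. 57.]
side floor z -0.00043397231723818486 0.0013697202215418034
[278.6 144.4] 324 ztop 0.0688 mean [0.7062 0.228  0
[... 1465 characters left out ...]
[  6.2 294.5] 89.7 circ [549.   -3.5] 147.2 [ 0.5482 -0.0031  0.01  ]
grey [ 65.3 213.5] 959 [467.9 549.8] [184.1 360.3] 60.8 circ [509.  623.4] 180.3 [0.4573 0.5573 0.01  ]
grey [127.  184.7] 674 [563.  321.5] [179.6  87.8] 28.9 circ [555.4 333.8] 93.0 [0.564  0.3306 0.01  ]
grey [274.6 190.4] 354 [ 590.6 -116. ] [64.8 63.5] 77.3 circ [ 591.2 -115.8] 33.2 [ 0.5911 -0.1159  0.01  ]
grey [507.1 203.1] 180 [ 567.5 -840.2] [28.3 68.9] 88.8 circ [ 567.3 -851.2] 34.5 [ 0.5681 -0.8431  0.01  ]
grey [ 16.3 211.9] 681 [509.  682.6] [94.5 92.7] 6.2 circ [507.6 683.8] 63.8 [0.5145 0.6836 0.01  ]
grey [508.8 273.3] 109 [ 351.6 -835.7] [27.9 67. ] 88.8 circ [ 351.3 -848.1] 33.6 [ 0.3558 -0.8417  0.01  ]
```

View pics/crop.png

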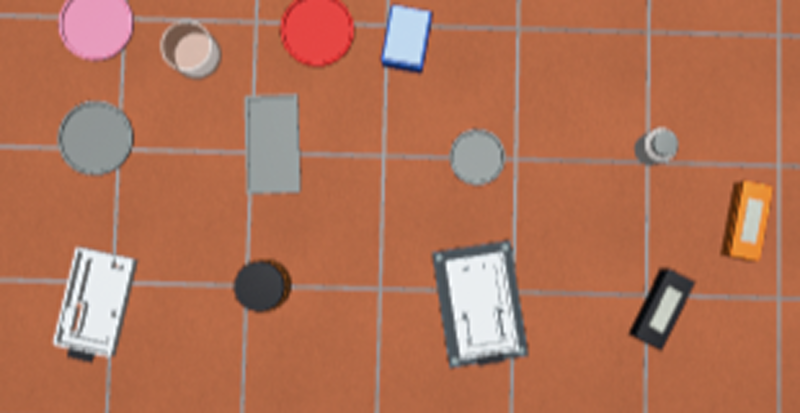

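```bash
cat > meas.py <<'E'
from h import *
def comp(n,d,xy,z,r,lo):
    X=cloud(n,d);z0={'top':.003,'side':0}[n]
    m=((X[...,2]>lo+z0)&(X[...,2]<z+.02)&(np.hypot(X[...,0]-xy[0],X[...,1]-xy[1])<r)).astype(np.uint8)
    k,l,s,c=cv2.connectedComponentsWithStats(m);i=1+np.argmax(s[1:,4]) if k>1 else 0
    return (l==i).astype(np.uint8)
def topc(n,d,xy,z,r,lo):
    m=comp(n,d,xy,z,r,lo);v,u=np.nonzero(m);w=ray(n,np.c_[u,v],z)[:,:2]
    rc=cv2.minAreaRect((w*1000).astype(np.float32));C=np.cov(w.T);ev,V=np.linalg.eigh(C);a=np.degrees(np.arctan2(V[1,1],V[0,1]))%180
    return w.mean(0)*1000,np.array(rc[0]),np.array(rc[1]),rc[2],a,m.sum()
def show(n,d,name,*a):
    w,c,s,an,pa,k=topc(n,d,*a);print(name,n,"mean",w.round(1),"rect",c.round(1),s.round(1),"ang",round(an,1),"pca",round(pa,1),k)
E
python3 - <<'E'
from meas import *
A={n:np.load(f"pics/{n}0.npz") for n in("top","side")}
for n in A:
    p,d=A[n]["p"],A[n]["d"]
    show(n,d,"jar",(.432,.132),.07,.05,.062)
    show(n,d,"flask",(.605,-.325),.09,.04,.082)
    show(n,d,"box",(.416,-.335),.046,.07,.040)
    show(n,d,"tote",(.405,.328),.046,.085,.036)
    show(n,d,"base",(.409,-.123),.046,.085,.036)
    # trays: grey vs. red tile: use saturation in window
    lab=cv2.cvtColor(p,cv2.COLOR_RGB2LAB).astype(int)
    for nm,xy,r in(("jtray",(.615,.33),.065),("btray",(.61,.13),.085),("ftray",(.59,-.115),.055)):
        X=ray(n,np.stack(np.meshgrid(np.arange(512),np.arange(384)),-1).reshape(-1,2),.01).reshape(384,512,3)
        m=((abs(lab[...,1]-128)<12)&(np.hypot(X[...,0]-xy[0],X[...,1]-xy[1])<r)).astype(np.uint8)
        m=cv2.morphologyEx(m,cv2.MORPH_OPEN,np.ones((3,3),np.uint8)) if n=="top" else cv2.morphologyEx(m,cv2.MORPH_OPEN,np.ones((3,3),np.uint8))
        k,l,s,c=cv2.connectedComponentsWithStats(m);i=1+np.argmax(s[1:,4]);w=X[l==i][:,:2]*1000
        rc=cv2.minAreaRect(w.astype(np.float32));print(nm,n,"mean",w.mean(0).round(1),"rect",np.round(rc[0],1),np.round(rc[1],1),round(rc[2],1))
o=ctrl.get_obs();from scipy.spatial.transform import Rotation as R
r=R.from_euler('xyz',o["eef_rot"]).as_matrix();print(r.round(3))
E
```

```text
jar top mean [433.4 133.5] rect [434.  133.1] [52.7 53.1] ang 1.4 pca 124.6 293
flask top mean [ 607.2 -325.2] rect [ 607.7 -325.8] [26.6 26.7] ang 1.4 pca 137.6 78
box top mean [ 417.5 -335.3] rect [ 417.7 -334.9] [37.  88.8] ang 65.1 pca 154.5 344
tote top mean [400.4 328.9] rect [405.1 327.1] [ 70.6 125.5] ang 78.7 pca 169.3 244
base top mean [ 406.1 -125.5] rect [ 411.5 -123.8] [125.   68.2] ang 10.2 pca 9.3 205
jtray top mean [602.6 343.7] rect [602.9 343.6] [87.2 89.8] 1.5
btray top mean [599.9 131.2] rect [600.6 129.9] [116.  65.] 2.1
ftray top mean [ 591.4 -115.7] rect [ 591.  -115.7] [65.4 65.3] 1.4
jar side mean [429.6 127.2] rect [429.9 128.3] [60.7 57.2] ang 77.8 pca 89.6 145
flask side mean [ 602.6 -328.5] rect [ 602.6 -328.7] [35.6 28.3] ang 86.1 pca 71.3 103
box side mean [ 414.4 -337.8] rect [ 414.  -337.7] [40.6 90.3] ang 64.1 pca 153.9 482
tote side mean [403.8 317.9] rect [400.2 316. ] [ 82.5 127.7] ang 77.6 pca 160.2 212
base side mean [ 410.4 -128.6] rect [ 409.4 -129.6] [125.   83.1] ang 10.1 pca 6.7 398
jtray side mean [601.  338.7] rect [600.6 342.2] [95.5 85.4] 79.1
btray side mean [598.7 127.2] rect [599.2 128.2] [119.4  76.5] 3.4
ftray side mean [ 589.4 -118.8] rect [ 590.3 -117.6] [72.5 63.7] 78.2
[[-0.     0.302  0.953]
 [-0.001  0.953 -0.302]
 [-1.    -0.001 -0.   ]]
```

Call:
{"api": "jog_arm", "payload": {"rows": [0.022,-0.0327,0,0,0,0,0,0.022,-0.0327,0,0,0,0,0,0.022,-0.0327,0,0,0,0,0,0.022,-0.0327,0,0,0,0,0,0.022,-0.0327,0,0,0,0,0,0.022,-0.0327,0,0,0,0,0,0.022,-0.0327,0,0,0,0,0,0.022,-0.0327,0,0,0,0,0], "squeeze": 20}}

```text
time_s: 0.77
ee_pos: [0.3426, 0.2609, 0.2054]
eef_rot: [-2.436, 1.571, -2.742]
force: [0.2, 0.5, 0.8]
grip_width: 0.0943
```

Call:
{"api": "jog_arm", "payload": {"rows": [0.022,-0.0327,0,0,0,0,0,0.022,-0.0327,0,0,0,0,0,0.022,-0.0327,0,0,0,0,0,0.0235,-0.0316,0,0,0,0,0,0,0,0,0,0,0,0,0,0,0,0,0,0,0]}}

```text
time_s: 1.27
ee_pos: [0.4321, 0.1316, 0.205]
eef_rot: [-2.679, 1.57, -2.989]
force: [0.5, -0.0, -1.2]
grip_width: 0.0943
```

Call:
{"api": "jog_arm", "payload": {"rows": [0,0,-0.035,0,0,0,0,0,0,-0.035,0,0,0,0,0,0,-0.035,0,0,0,0,0,0,-0.025,0,0,0,0,0,0,-0.022,0,0,0,0,0,0,-0.02,0,0,0,0,0,0,-0.018,0,0,0,0,0,0,0,0,0,0,0]}}

```text
time_s: 1.93
ee_pos: [0.4292, 0.1337, 0.0127]
eef_rot: [-2.636, 1.566, -2.942]
force: [-0.3, -0.7, -0.3]
grip_width: 0.094
```

Run:
```python
from h import *
p,d=ctrl.camera("side");cv2.imwrite("pics/s1.png",cv2.resize(p[110:260,130:330,::-1],(800,600),interpolation=cv2.INTER_CUBIC))
```

```text
(no output)
```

View pics/s1.png

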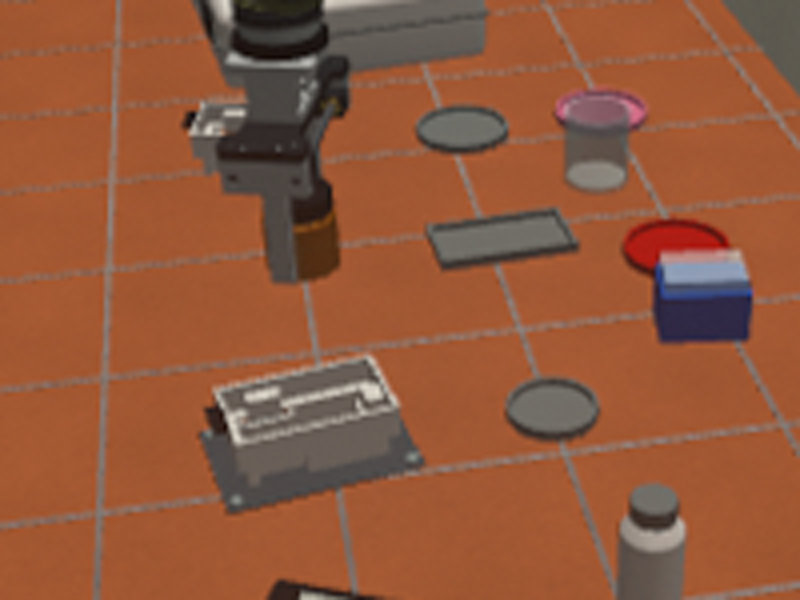

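The fingers straddle the jar (near finger at (285,240) in the crop, jar behind it). I'm closing with 20 N.

Call:
{"api": "jog_arm", "payload": {"rows": [0,0,0,0,0,0,1,0,0,0,0,0,0,1,0,0,0,0,0,0,1,0,0,0,0,0,0,1,0,0,0,0,0,0,1,0,0,0,0,0,0,1,0,0,0,0,0,0,1,0,0,0,0,0,0,1], "squeeze": 20}}

```text
time_s: 2.65
ee_pos: [0.432, 0.1332, 0.016]
eef_rot: [0.739, 1.57, 0.432]
force: [-1.4, 1.8, 7.0]
grip_width: 0.0614
```

Call:
{"api": "jog_arm", "payload": {"rows": [0,0,0.01,0,0,0,1,0,0,0.02,0,0,0,1,0,0,0.03,0,0,0,1,0,0,0.03,0,0,0,1,0,0,0,0,0,0,1,0,0,0,0,0,0,1]}}

```text
time_s: 3.15
ee_pos: [0.4321, 0.1331, 0.1069]
eef_rot: [0.488, 1.568, 0.181]
force: [0.6, -0.5, -2.2]
grip_width: 0.0616
```

Run:
```python
from h import *
p,d=ctrl.camera("side");cv2.imwrite("pics/s2.png",cv2.resize(p[80:230,130:330,::-1],(800,600),interpolation=cv2.INTER_CUBIC))
for _ in range(3): print(ctrl.get_obs()["ee_pos"])
```

```text
[0.43141613 0.1329002  0.10554689]
[0.43141613 0.1329002  0.10554689]
[0.43141613 0.1329002  0.10554689]
```

View pics/s2.png

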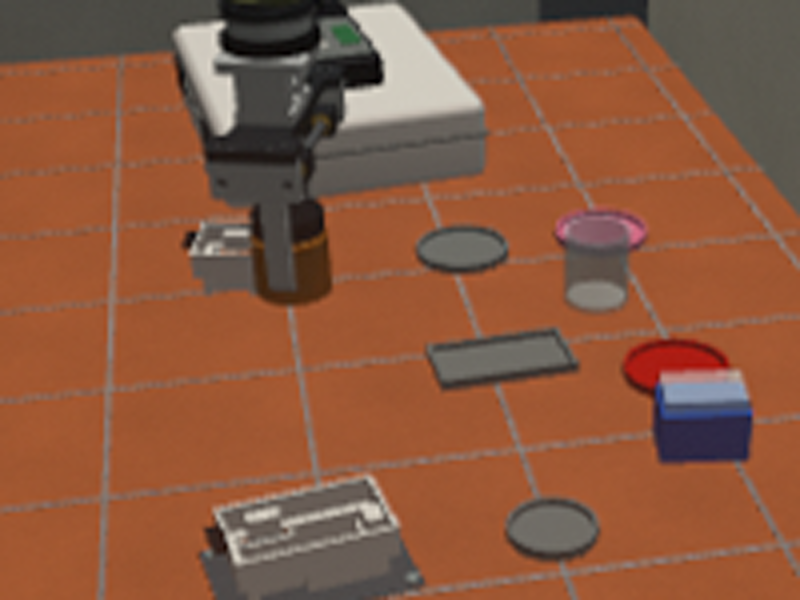

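The jar is held upright at (290,240), clear of the bench. I'm carrying it to its tray at (602,342).

Call:
{"api": "jog_arm", "payload": {"rows": [0.01,0.0125,0,0,0,0,1,0.02,0.0245,0,0,0,0,1,0.02,0.0245,0,0,0,0,1,0.02,0.0245,0,0,0,0,1,0.02,0.0245,0,0,0,0,1,0.02,0.0245,0,0,0,0,1,0.02,0.0245,0,0,0,0,1,0.02,0.0245,0,0,0,0,1]}}

```text
time_s: 3.87
ee_pos: [0.5816, 0.3179, 0.1032]
eef_rot: [-2.364, 1.567, -2.671]
force: [-0.2, -0.1, -1.6]
grip_width: 0.0619
```

Call:
{"api": "jog_arm", "payload": {"rows": [0.012,0.015,0,0,0,0,1,0.008,0.0105,0,0,0,0,1,0,0,-0.02,0,0,0,1,0,0,-0.025,0,0,0,1,0,0,0,0,0,0,1,0,0,0,0,0,0,1,0,0,0,0,0,0,1]}}

```text
time_s: 4.45
ee_pos: [0.6017, 0.3424, 0.061]
eef_rot: [-2.077, 1.571, -2.384]
force: [0.3, 0.0, -0.8]
grip_width: 0.0616
```

Run:
```python
from h import *
o=ctrl.get_obs();print(o["ee_pos"],o["force"],o["qpos"])
p,d=ctrl.camera("side");cv2.imwrite("pics/s3.png",cv2.resize(p[60:210,180:380,::-1],(800,600),interpolation=cv2.INTER_CUBIC))
p,d=ctrl.camera("top");cv2.imwrite("pics/t3.png",cv2.resize(p[110:260,60:260,::-1],(800,600),interpolation=cv2.INTER_CUBIC))
o=ctrl.get_obs();print(o["ee_pos"],o["force"])
```

```text
[0.60173535 0.34243647 0.06095322] [ 0.3360082   0.04821735 -0.77434858] [ 4.64499532e-01  7.49676097e-01  1.19145011e+00 -3.46132814e-05
  1.20057332e+00 -7.99331650e-01]
[0.60214871 0.34265678 0.06195529] [ 0.6632114   0.76795635 -1.49412053]
```

View pics/s3.png

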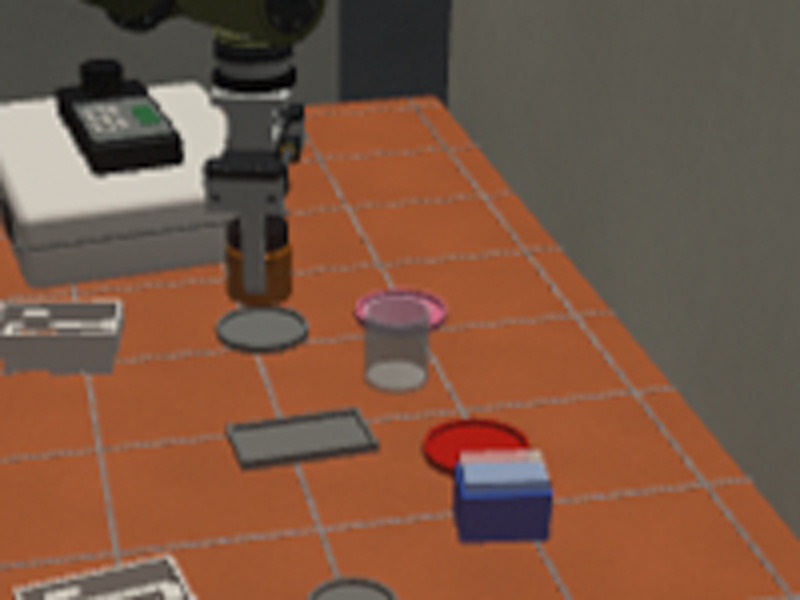

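View pics/t3.png

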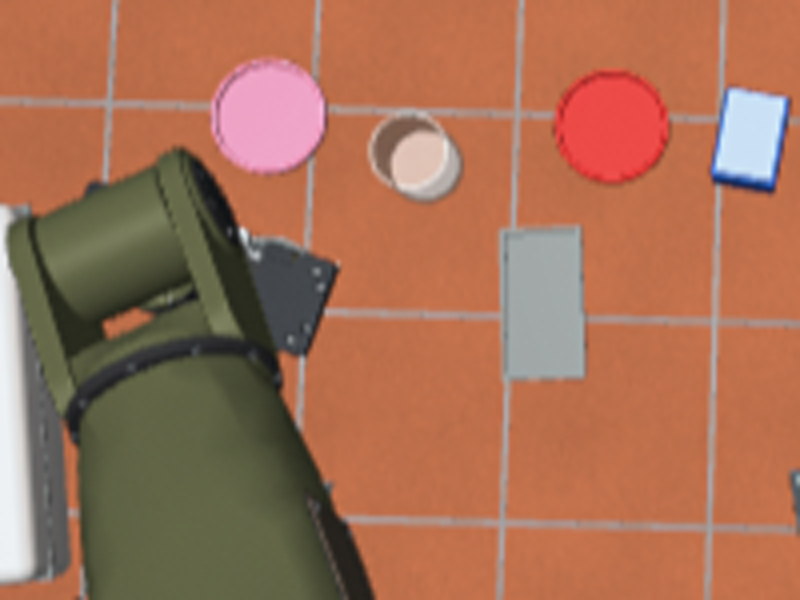

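The side view has the jar (259) centred over the grey tray (262). I'm lowering it.

Call:
{"api": "jog_arm", "payload": {"rows": [0,0,-0.015,0,0,0,1,0,0,-0.01,0,0,0,1,0,0,-0.007,0,0,0,1,0,0,-0.004,0,0,0,1,0,0,-0.003,0,0,0,1,0,0,0,0,0,0,1,0,0,0,0,0,0,1]}}

```text
time_s: 5.13
ee_pos: [0.6018, 0.3426, 0.0218]
eef_rot: [0.75, 1.57, 0.444]
force: [0.1, 0.1, -1.7]
grip_width: 0.0615
```

Call:
{"api": "jog_arm", "payload": {"rows": [0,0,-0.002,0,0,0,1,0,0,-0.001,0,0,0,1,0,0,0,0,0,0,1]}}

```text
time_s: 5.38
ee_pos: [0.6021, 0.3427, 0.02]
eef_rot: [0.672, 1.569, 0.366]
force: [-3.3, -1.5, 7.3]
grip_width: 0.0613
```

Contact at +7 N, so I release and rise.

Call:
{"api": "jog_arm", "payload": {"rows": [0,0,0,0,0,0,0.2,0,0,0,0,0,0,0.1,0,0,0,0,0,0,0,0,0,0,0,0,0,0,0,0,0,0,0,0,0,0,0,0,0,0,0,0]}}

```text
time_s: 5.88
ee_pos: [0.6016, 0.3425, 0.0184]
eef_rot: [-2.361, 1.571, -2.668]
force: [0.4, 0.0, -0.6]
grip_width: 0.0934
```

Call:
{"api": "jog_arm", "payload": {"rows": [0,0,0.015,0,0,0,0,0,0,0.03,0,0,0,0,0,0,0.035,0,0,0,0,0,0,0.04,0,0,0,0,0,0,0.04,0,0,0,0,0,0,0.02,0,0,0,0,0,-0.035,0,0,0,0,0,0,-0.04,0,0,0,0,0]}}

```text
time_s: 6.55
ee_pos: [0.6014, 0.2685, 0.2011]
eef_rot: [0.718, 1.567, 0.414]
force: [0.7, -0.6, -0.6]
grip_width: 0.0944
```

Call:
{"api": "jog_arm", "payload": {"rows": [0,-0.04,0,0,0,0,0,0,-0.04,0,0,0,0,0,0,-0.04,0,0,0,0,0,0,-0.04,0,0,0,0,0,0,-0.04,0,0,0,0,0,0,-0.04,0,0,0,0,0,0,-0.04,0,0,0,0,0,0,-0.04,0,0,0,0,0]}}

```text
time_s: 7.22
ee_pos: [0.6013, -0.0544, 0.1999]
eef_rot: [0.176, 1.569, -0.13]
force: [0.7, -0.6, -1.6]
grip_width: 0.094
```

Call:
{"api": "jog_arm", "payload": {"rows": [0,-0.04,0,0,0,0,0,0,-0.04,0,0,0,0,0,0,-0.04,0,0,0,0,0,0,-0.04,0,0,0,0,0,0,-0.04,0,0,0,0,0,0,-0.04,0,0,0,0,0,0,0,0,0,0,0,0]}}

```text
time_s: 7.8
ee_pos: [0.6002, -0.2988, 0.1991]
eef_rot: [-1.1, 1.569, -1.412]
force: [0.5, 0.4, -0.6]
grip_width: 0.094
```

Run:
```python
from h import *
p,d=ctrl.camera("side");cv2.imwrite("pics/s4.png",cv2.resize(p[60:360,130:430,::-1],(600,600),interpolation=cv2.INTER_CUBIC))
p,d=ctrl.camera("top");cv2.imwrite("pics/t4.png",cv2.resize(p[110:260,60:260,::-1],(800,600),interpolation=cv2.INTER_CUBIC))
print(ctrl.get_obs()["ee_pos"])
```

```text
[ 0.60117423 -0.29363399  0.1990238 ]
```

View pics/s4.png

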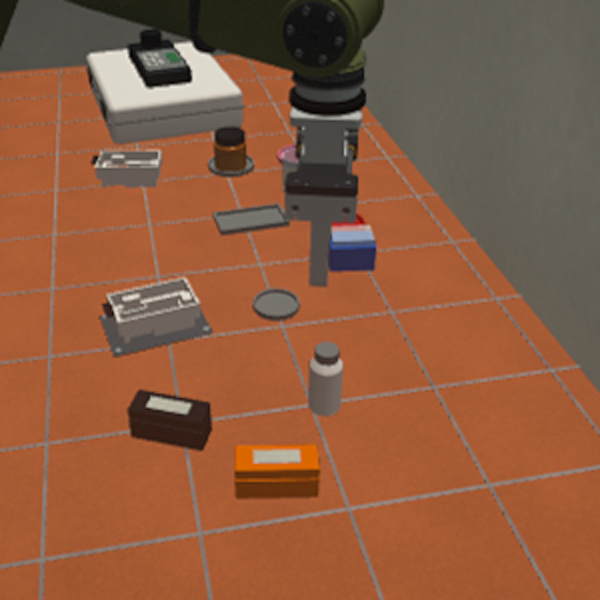

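View pics/t4.png

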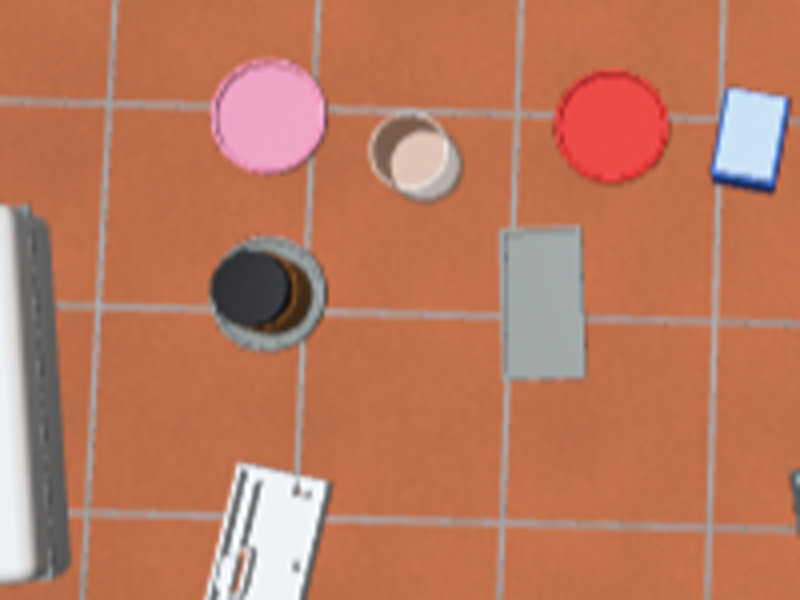

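The jar stands in the grey round tray: body at (285,290), ring of the tray visible around it. Next is the bottle.

Call:
{"api": "jog_arm", "payload": {"rows": [0.004,-0.034,0,0,0,0,0,0,0,-0.03,0,0,0,0,0,0,-0.035,0,0,0,0,0,0,-0.035,0,0,0,0,0,0,-0.03,0,0,0,0,0,0,-0.027,0,0,0,0,0,0,-0.02,0,0,0,0,0,0,0,0,0,0,0]}}

```text
time_s: 8.57
ee_pos: [0.6043, -0.3238, 0.0176]
eef_rot: [2.876, 1.565, 2.571]
force: [-0.5, 0.4, -0.3]
grip_width: 0.094
```

Call:
{"api": "jog_arm", "payload": {"rows": [0,0,0,0,0,0,1,0,0,0,0,0,0,1,0,0,0,0,0,0,1,0,0,0,0,0,0,1,0,0,0,0,0,0,1,0,0,0,0,0,0,1,0,0,0,0,0,0,1,0,0,0,0,0,0,1], "squeeze": 15}}

```text
time_s: 9.23
ee_pos: [0.6056, -0.3265, 0.0216]
eef_rot: [0.453, 1.571, 0.146]
force: [-0.1, 1.1, 0.2]
grip_width: 0.0442
```

Call:
{"api": "jog_arm", "payload": {"rows": [0,0,0.01,0,0,0,1,0,0,0.02,0,0,0,1,0,0,0.03,0,0,0,1,0,0,0.02,0,0,0,1,0,0,0,0,0,0,1,0,0,0,0,0,0,1]}}

```text
time_s: 9.73
ee_pos: [0.6059, -0.3267, 0.1025]
eef_rot: [-0.279, 1.569, -0.586]
force: [-0.4, 0.1, -2.1]
grip_width: 0.0398
```

Run:
```python
from h import *
p,d=ctrl.camera("side");cv2.imwrite("pics/s5.png",cv2.resize(p[60:360,130:430,::-1],(600,600),interpolation=cv2.INTER_CUBIC))
print(ctrl.get_obs()["ee_pos"])
```

```text
[ 0.6052982  -0.32634687  0.10084467]
```

View pics/s5.png

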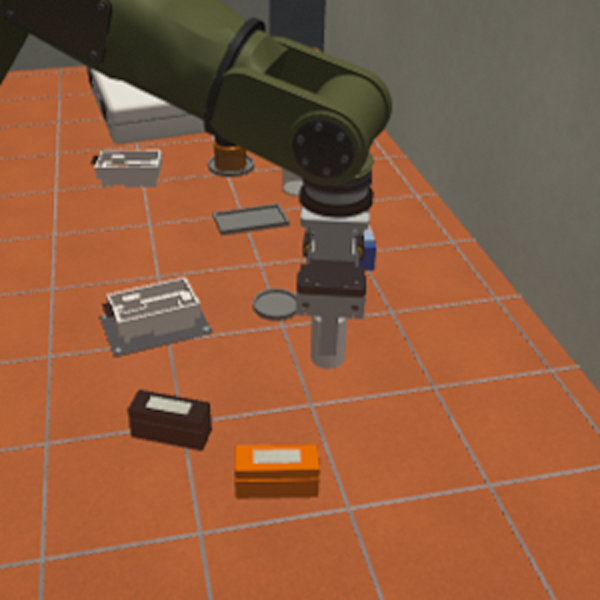

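Call:
{"api": "jog_arm", "payload": {"rows": [-0.001,0.012,0,0,0,0,1,-0.002,0.025,0,0,0,0,1,-0.002,0.03,0,0,0,0,1,-0.002,0.03,0,0,0,0,1,-0.002,0.03,0,0,0,0,1,-0.002,0.03,0,0,0,0,1,-0.002,0.025,0,0,0,0,1,-0.001,0.018,0,0,0,0,1]}}

```text
time_s: 10.45
ee_pos: [0.5904, -0.1233, 0.1]
eef_rot: [3.084, 1.568, 2.779]
force: [0.3, -0.6, -0.6]
grip_width: 0.04
```

Call:
{"api": "jog_arm", "payload": {"rows": [-0.001,0.01,0,0,0,0,1,0,0,-0.02,0,0,0,1,0,0,-0.02,0,0,0,1,0,0,0,0,0,0,1,0,0,0,0,0,0,1,0,0,0,0,0,0,1]}}

```text
time_s: 10.95
ee_pos: [0.5908, -0.1167, 0.0621]
eef_rot: [0.012, 1.571, -0.296]
force: [1.9, 0.4, -1.6]
grip_width: 0.0399
```

Run:
```python
from h import *
p,d=ctrl.camera("side");cv2.imwrite("pics/s6.png",cv2.resize(p[130:280,180:380,::-1],(800,600),interpolation=cv2.INTER_CUBIC))
for z in(.06,.07,.08,.09,.1):print(z,ray("side",[293.5,243.5],z))
print(ctrl.get_obs()["ee_pos"])
```

```text
0.06 [[ 0.60736657 -0.32216196  0.06      ]]
0.07 [[ 0.60389924 -0.33312565  0.07      ]]
0.08 [[ 0.60043192 -0.34408935  0.08      ]]
0.09 [[ 0.59696459 -0.35505304  0.09      ]]
0.1 [[ 0.59349727 -0.36601674  0.1       ]]
[ 0.5909951  -0.11679974  0.06242475]
```

View pics/s6.png

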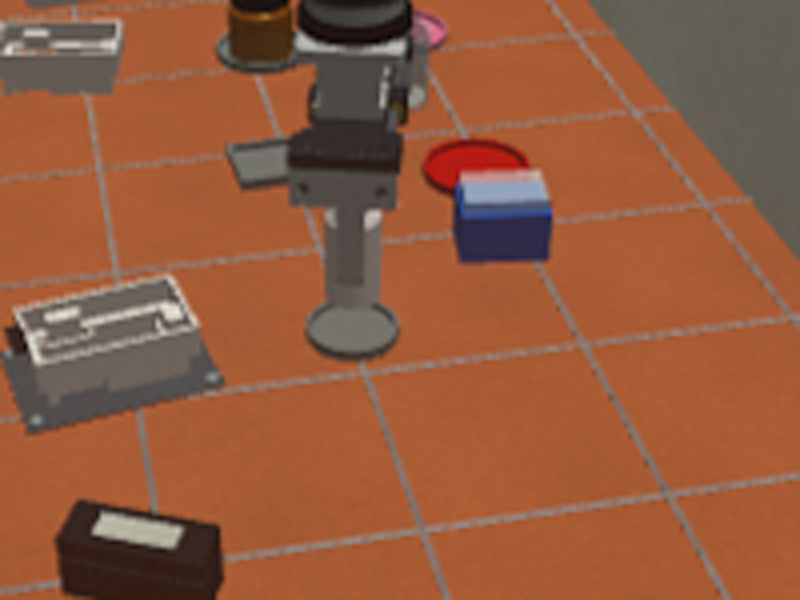

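The bottle (353) is over the centre of the small tray (353,330). I'm lowering it about 37 mm.

Call:
{"api": "jog_arm", "payload": {"rows": [0,0,-0.012,0,0,0,1,0,0,-0.01,0,0,0,1,0,0,-0.006,0,0,0,1,0,0,-0.004,0,0,0,1,0,0,-0.003,0,0,0,1,0,0,0,0,0,0,1,0,0,0,0,0,0,1]}}

```text
time_s: 11.58
ee_pos: [0.591, -0.1169, 0.027]
eef_rot: [-0.232, 1.57, -0.539]
force: [-1.8, -1.4, 5.2]
grip_width: 0.0397
```

Call:
{"api": "jog_arm", "payload": {"rows": [0,0,-0.0015,0,0,0,1,0,0,-0.0005,0,0,0,1,0,0,0,0,0,0,1]}}

```text
time_s: 11.83
ee_pos: [0.5916, -0.117, 0.0265]
eef_rot: [-0.085, 1.568, -0.392]
force: [-4.8, -0.9, 18.3]
grip_width: 0.0399
```

Call:
{"api": "jog_arm", "payload": {"rows": [0,0,0.0015,0,0,0,1,0,0,0,0,0,0,0.4,0,0,0,0,0,0,0.2,0,0,0,0,0,0,0,0,0,0,0,0,0,0,0,0,0,0,0,0,0,0,0,0,0,0,0,0]}}

```text
time_s: 12.42
ee_pos: [0.5906, -0.1165, 0.0258]
eef_rot: [-2.973, 1.571, 3.003]
force: [-0.8, -0.3, 0.2]
grip_width: 0.0765
```

Call:
{"api": "jog_arm", "payload": {"rows": [0,0,0.015,0,0,0,0,0,0,0.03,0,0,0,0,0,0,0.035,0,0,0,0,0,0,0.04,0,0,0,0,0,0,0.035,0,0,0,0,0,0,0.02,0,0,0,0,-0.015,-0.02,0,0,0,-3,0,-0.02,-0.03,0,0,0,-5,0]}}

```text
time_s: 13.08
ee_pos: [0.5563, -0.1654, 0.2023]
eef_rot: [0.212, 1.568, -0.233]
force: [0.5, -0.6, -0.4]
grip_width: 0.0943
```

Call:
{"api": "jog_arm", "payload": {"rows": [-0.0235,-0.028,0,0,0,0,0,-0.0235,-0.028,0,0,0,0,0,-0.0235,-0.028,0,0,0,0,0,-0.0235,-0.028,0,0,0,0,0,-0.0235,-0.028,0,0,0,0,0,-0.022,-0.0285,0,0,0,0,0,0,0,0,0,0,0,0]}}

```text
time_s: 13.67
ee_pos: [0.4129, -0.3387, 0.201]
eef_rot: [-1.632, 1.57, -2.082]
force: [0.6, -0.0, -0.2]
grip_width: 0.0939
```

Run:
```python
from h import *
p,d=ctrl.camera("side");cv2.imwrite("pics/s7.png",cv2.resize(p[60:360,130:430,::-1],(600,600),interpolation=cv2.INTER_CUBIC))
from scipy.spatial.transform import Rotation as R
o=ctrl.get_obs();r=R.from_euler('xyz',o["eef_rot"]).as_matrix()
print(o["ee_pos"],np.degrees(np.arctan2(r[1,1],r[0,1])))
```

```text
[ 0.41449243 -0.33691496  0.20098117] 64.20093778905355
```

View pics/s7.png

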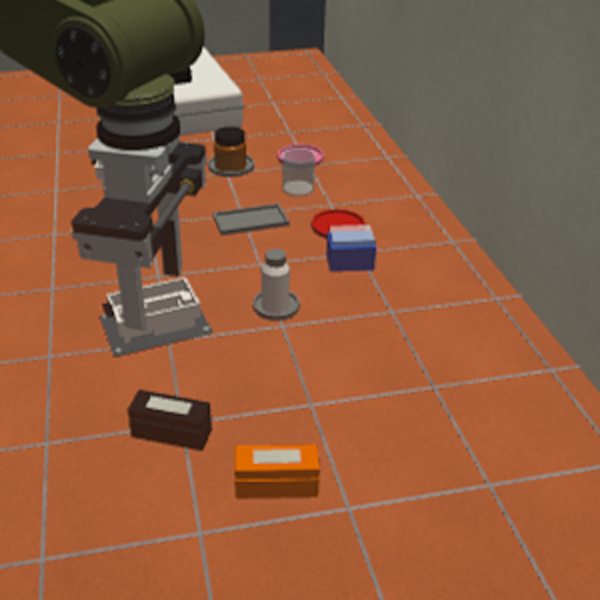

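The bottle stands in the small tray at (276,295). I'm descending on the black box to TCP z ≈ 0.012.

Call:
{"api": "jog_arm", "payload": {"rows": [0.0015,0.0015,-0.03,0,0,0,0,0,0,-0.035,0,0,0,0,0,0,-0.035,0,0,0,0,0,0,-0.035,0,0,0,0,0,0,-0.03,0,0,0,0,0,0,-0.024,0,0,0,0,0,0,0,0,0,0,0]}}

```text
time_s: 14.3
ee_pos: [0.4164, -0.3309, 0.0076]
eef_rot: [2.828, 1.564, 2.382]
force: [-0.5, 0.1, -1.3]
grip_width: 0.094
```

Call:
{"api": "jog_arm", "payload": {"rows": [0,0,0,0,0,0,1,0,0,0,0,0,0,1,0,0,0,0,0,0,1,0,0,0,0,0,0,1,0,0,0,0,0,0,1,0,0,0,0,0,0,1,0,0,0,0,0,0,1,0,0,0,0,0,0,1], "squeeze": 20}}

```text
time_s: 14.97
ee_pos: [0.4176, -0.3336, 0.0121]
eef_rot: [-0.312, 1.571, -0.759]
force: [0.4, 1.0, -0.1]
grip_width: 0.044
```

Call:
{"api": "jog_arm", "payload": {"rows": [0,0,0,0,0,0,1,0,0,0,0,0,0,1,0,0,0,0,0,0,1,0,0,0.01,0,0,0,1,0,0,0.02,0,0,0,1,0,0,0.03,0,0,0,1,0,0,0.03,0,0,0,1,0,0,0,0,0,0,1]}}

```text
time_s: 15.63
ee_pos: [0.4194, -0.335, 0.108]
eef_rot: [-0.293, 1.563, -0.739]
force: [0.7, -0.5, -0.4]
grip_width: 0.0358
```

Run:
```python
from h import *
p,d=ctrl.camera("side");cv2.imwrite("pics/s8.png",cv2.resize(p[130:330,130:330,::-1],(600,600),interpolation=cv2.INTER_CUBIC))
p,d=ctrl.camera("top");cv2.imwrite("pics/t8.png",cv2.resize(p[130:290,200:400,::-1],(750,600),interpolation=cv2.INTER_CUBIC))
print(ctrl.get_obs()["ee_pos"])
```

```text
[ 0.41786557 -0.33372345  0.10307499]
```

View pics/s8.png

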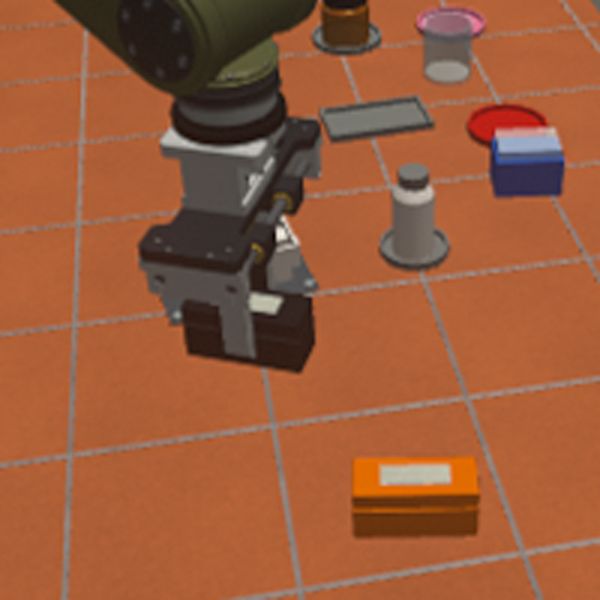

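View pics/t8.png

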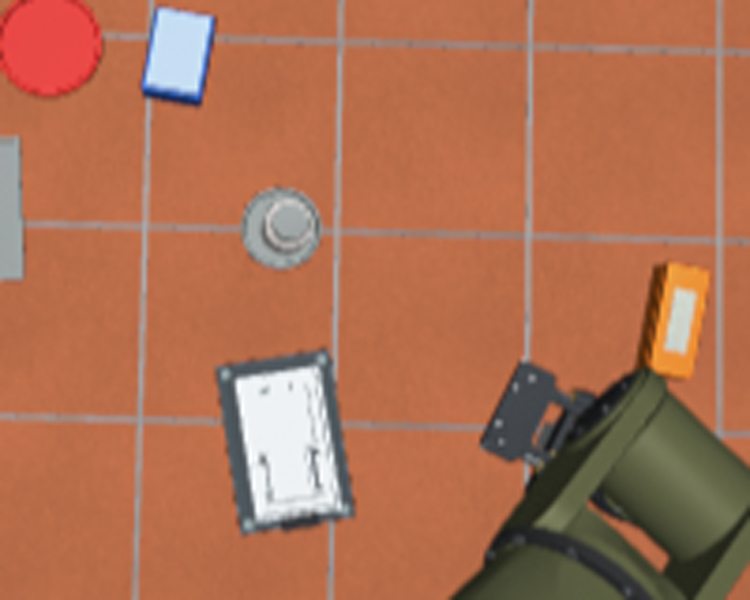

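The box is held level at (250,335) in the side crop. I raise 45 mm to clear the bottle, then carry and turn +28°.

Call:
{"api": "jog_arm", "payload": {"rows": [0,0,0.02,0,0,0,1,0,0.005,0.025,0,0,0,1,0.006,0.015,0,0,0,2,1,0.012,0.031,0,0,0,2,1,0.012,0.031,0,0,0,2,1,0.012,0.031,0,0,0,2,1,0.012,0.031,0,0,0,2,1,0.012,0.031,0,0,0,2,1]}}

```text
time_s: 16.4
ee_pos: [0.4833, -0.1567, 0.1456]
eef_rot: [2.997, 1.568, 2.762]
force: [-0.2, 0.4, -2.7]
grip_width: 0.0362
```

Call:
{"api": "jog_arm", "payload": {"rows": [0.013,0.031,0,0,0,2,1,0.013,0.031,0,0,0,2,1,0.013,0.031,0,0,0,2,1,0.013,0.031,0,0,0,2,1,0.013,0.031,0,0,0,2,1,0.013,0.031,0,0,0,2,1,0.013,0.031,0,0,0,2,1,0.013,0.031,0,0,0,2,1]}}

```text
time_s: 17.07
ee_pos: [0.5873, 0.0912, 0.1453]
eef_rot: [-3.082, 1.568, -3.038]
force: [1.3, -1.4, 0.1]
grip_width: 0.0358
```

Call:
{"api": "jog_arm", "payload": {"rows": [0.012,0.025,0,0,0,0,1,0.006,0.01,0,0,0,0,1,0,0,0,0,0,0,1,0,0,0,0,0,0,1]}}

```text
time_s: 17.4
ee_pos: [0.6049, 0.1245, 0.1453]
eef_rot: [-2.977, 1.568, -2.934]
force: [-0.5, -0.4, -1.4]
grip_width: 0.0357
```

```bash
cat > st.py <<'E'
from h import *
from scipy.spatial.transform import Rotation as R
def st():
    o=ctrl.get_obs();r=R.from_euler('xyz',o["eef_rot"]).as_matrix()
    print("t",round(o["time_s"],2),"pos",o["ee_pos"].round(4),"jaw",np.degrees(np.arctan2(r[1,1],r[0,1])).round(1),"down",r[:,0].round(3),"F",o["force"].round(1),"w",round(o["grip_width"],4),"q6",round(o["qpos"][5],2))
def pic(n,f,v0,v1,u0,u1,s):
    p,d=ctrl.camera(n);np.savez(f"pics/{f}.npz",p=p,d=d)
    cv2.imwrite(f"pics/{f}.png",cv2.resize(p[v0:v1,u0:u1,::-1],None,fx=s,fy=s,interpolation=cv2.INTER_CUBIC));return p,d
E
python3 -c "
from st import *
st();pic('side','s9',80,230,180,380,4);st()"
```

```text
t 17.4 pos [0.6049 0.1245 0.1453] jaw 92.5 down [-0.003 -0.001 -1.   ] F [-0.5 -0.4 -1.4] w 0.0357 q6 -1.47
t 17.45 pos [0.6049 0.1239 0.1457] jaw 92.4 down [-0.002 -0.001 -1.   ] F [-0.   0.1 -0.8] w 0.0359 q6 -1.47
```

View pics/s9.png

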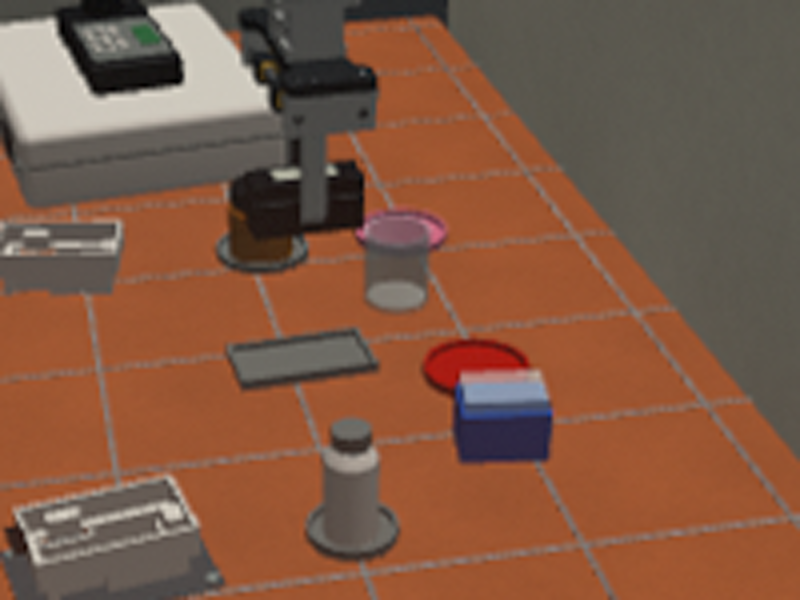

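Call:
{"api": "jog_arm", "payload": {"rows": [-0.0025,0.0055,0,0,0,0,1,0,0,-0.02,0,0,0,1,0,0,-0.03,0,0,0,1,0,0,-0.03,0,0,0,1,0,0,-0.015,0,0,0,1,0,0,0,0,0,0,1,0,0,0,0,0,0,1]}}

```text
time_s: 18.03
ee_pos: [0.6028, 0.1295, 0.0521]
eef_rot: [-2.999, 1.57, -2.958]
force: [-0.3, 0.3, -1.2]
grip_width: 0.0358
```

```bash
python3 -c "
from st import *
st();pic('side','s10',80,230,180,380,4);st()"
```

```text
t 18.03 pos [0.6028 0.1295 0.0521] jaw 92.4 down [-0.001 -0.    -1.   ] F [-0.3  0.3 -1.2] w 0.0358 q6 -1.46
t 18.08 pos [0.6035 0.1297 0.0532] jaw 92.4 down [ 0.001  0.    -1.   ] F [ 0.4  0.8 -0.9] w 0.0355 q6 -1.46
```

View pics/s10.png

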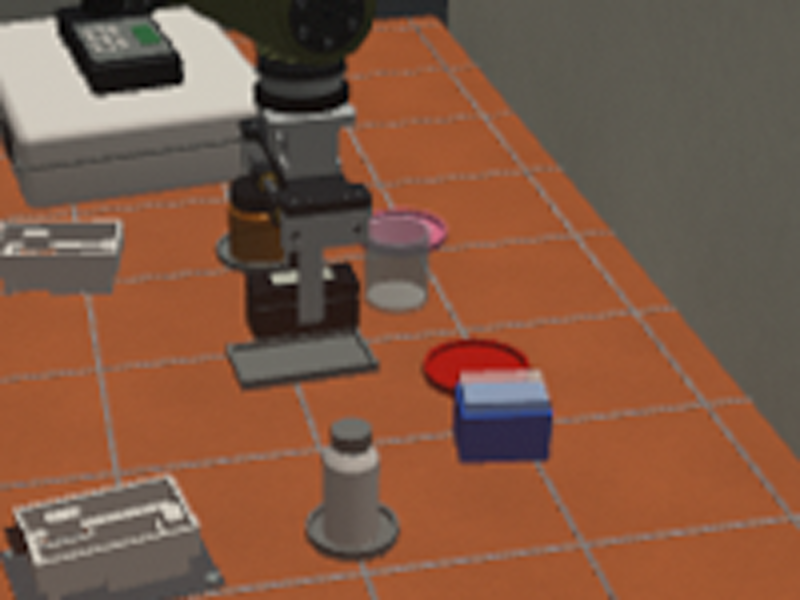

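The box (250–358) sits centred over the tray (229–377), perhaps pitched a few degrees in the grip. It will level on contact, so I lower it gently.

Call:
{"api": "jog_arm", "payload": {"rows": [-0.001,0,-0.012,0,0,0,1,0,0,-0.01,0,0,0,1,0,0,-0.005,0,0,0,1,0,0,-0.003,0,0,0,1,0,0,-0.002,0,0,0,1,0,0,0,0,0,0,1,0,0,0,0,0,0,1]}}

```text
time_s: 18.67
ee_pos: [0.6022, 0.1301, 0.0201]
eef_rot: [0.175, 1.571, 0.217]
force: [0.5, -0.5, -1.0]
grip_width: 0.0362
```

Call:
{"api": "jog_arm", "payload": {"rows": [0,0,-0.0015,0,0,0,1,0,0,0,0,0,0,1,0,0,0,0,0,0,1]}}

```text
time_s: 18.92
ee_pos: [0.6021, 0.13, 0.0186]
eef_rot: [0.091, 1.571, 0.134]
force: [-0.1, 0.2, -1.3]
grip_width: 0.0357
```

Call:
{"api": "jog_arm", "payload": {"rows": [0,0,-0.0015,0,0,0,1,0,0,0,0,0,0,1,0,0,0,0,0,0,1]}}

```text
time_s: 19.17
ee_pos: [0.6021, 0.13, 0.0169]
eef_rot: [-2.986, 1.571, -2.944]
force: [-1.1, -0.7, -1.1]
grip_width: 0.0359
```

```bash
python3 -c "
from st import *
st();pic('side','s11',120,190,220,300,8);st()"
```

```text
t 19.17 pos [0.6021 0.13   0.0169] jaw 92.4 down [-0. -0. -1.] F [-1.1 -0.7 -1.1] w 0.0359 q6 -1.46
t 19.22 pos [0.6021 0.13   0.0169] jaw 92.4 down [-0.  0. -1.] F [ 0.1  0.4 -1.5] w 0.0362 q6 -1.46
```

View pics/s11.png

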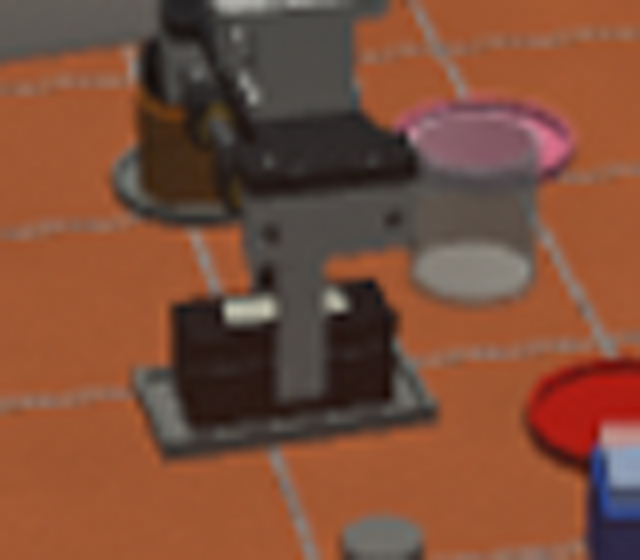

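Call:
{"api": "jog_arm", "payload": {"rows": [0,0,-0.001,0,0,0,1,0,0,0,0,0,0,1,0,0,0,0,0,0,0.6,0,0,0,0,0,0,0.3,0,0,0,0,0,0,0,0,0,0,0,0,0,0,0,0,0,0,0,0,0,0,0,0,0,0,0,0]}}

```text
time_s: 19.88
ee_pos: [0.6021, 0.13, 0.0159]
eef_rot: [-2.3, 1.571, -2.258]
force: [-0.7, -0.6, -0.5]
grip_width: 0.0676
```

Call:
{"api": "jog_arm", "payload": {"rows": [0,0,0.015,0,0,0,0,0,0,0.03,0,0,0,0,0,0,0.035,0,0,0,0,0,0,0.04,0,0,0,0,0,0,0.035,0,0,0,0,0,0,0.02,0,0,0,0,-0.02,0.02,0,0,0,-4.5,0,-0.025,0.025,0,0,0,-4.5,0]}}

```text
time_s: 20.55
ee_pos: [0.5577, 0.1743, 0.1921]
eef_rot: [0.299, 1.568, 0.178]
force: [0.1, 0.4, -0.6]
grip_width: 0.094
```

Call:
{"api": "jog_arm", "payload": {"rows": [-0.025,0.025,0,0,0,-2.2,0,-0.025,0.025,0,0,0,-2.2,0,-0.025,0.025,0,0,0,0,0,-0.025,0.025,0,0,0,0,0,-0.025,0.025,0,0,0,0,0,-0.0235,0.0265,0,0,0,0,0,0,0,0,0,0,0,0]}}

```text
time_s: 21.13
ee_pos: [0.4053, 0.3298, 0.1912]
eef_rot: [2.066, 1.57, 1.879]
force: [0.2, 0.3, 0.6]
grip_width: 0.0942
```

```bash
python3 -c "
from st import *
st();pic('side','s12',60,210,130,330,4);pic('top','t12',110,260,100,300,4);st()"
```

```text
t 21.13 pos [0.4053 0.3298 0.1912] jaw 79.2 down [-0.     0.001 -1.   ] F [0.2 0.3 0.6] w 0.0942 q6 -0.77
t 21.23 pos [0.4081 0.3271 0.1911] jaw 79.1 down [ 0.  0. -1.] F [-0.6 -0.7  0.6] w 0.0936 q6 -0.78
```

View pics/s12.png

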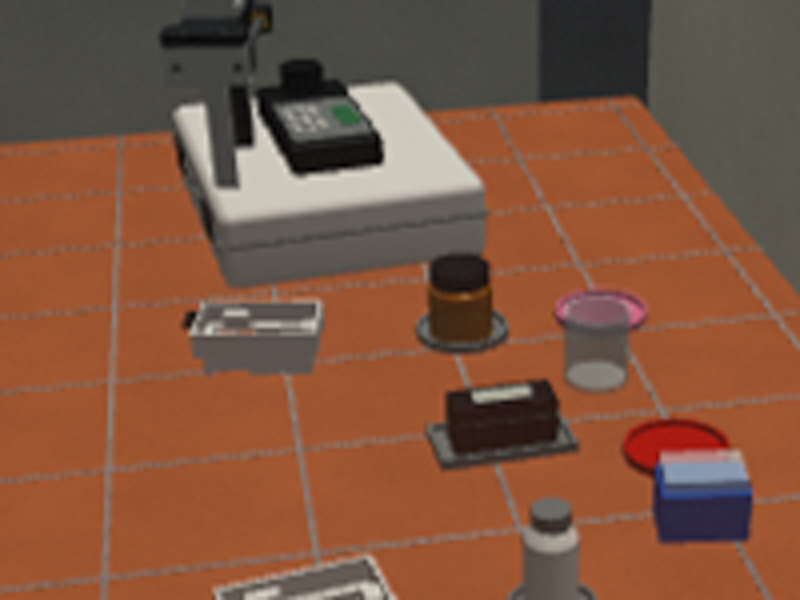

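View pics/t12.png

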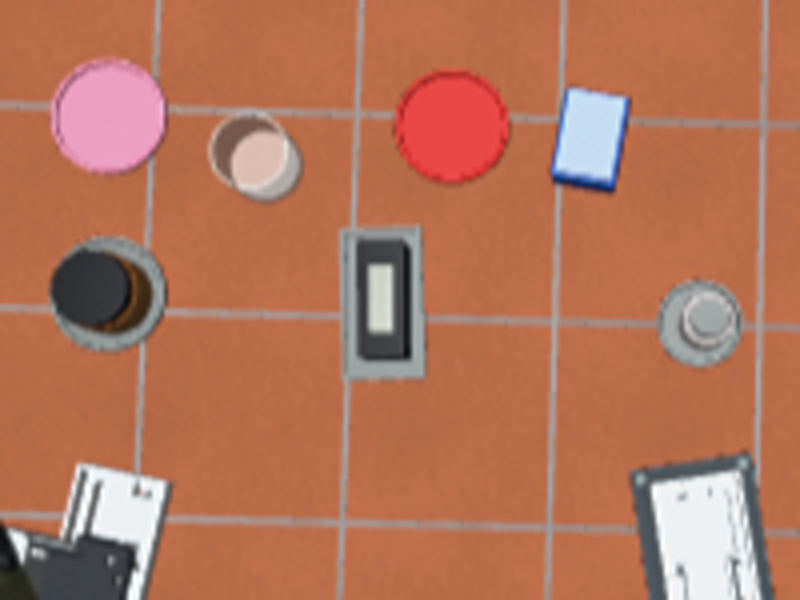

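The cuvette box sits flat in its tray (380,300). Now I go down on the loose tote.

Call:
{"api": "jog_arm", "payload": {"rows": [0.0005,-0.0015,-0.03,0,0,0,0,0,0,-0.035,0,0,0,0,0,0,-0.035,0,0,0,0,0,0,-0.03,0,0,0,0,0,0,-0.025,0,0,0,0,0,0,-0.02,0,0,0,0,0,0,0,0,0,0,0,0,0,0,0,0,0,0]}}

```text
time_s: 21.9
ee_pos: [0.4096, 0.3241, 0.0157]
eef_rot: [-2.286, 1.569, -2.478]
force: [1.6, 0.4, 1.6]
grip_width: 0.0937
```

Call:
{"api": "jog_arm", "payload": {"rows": [0,0,0,0,0,0,1,0,0,0,0,0,0,1,0,0,0,0,0,0,1,0,0,0,0,0,0,1,0,0,0,0,0,0,1,0,0,0,0,0,0,1,0,0,0,0,0,0,1,0,0,0,0,0,0,1], "squeeze": 15}}

```text
time_s: 22.57
ee_pos: [0.4096, 0.3254, 0.0169]
eef_rot: [0.797, 1.569, 0.606]
force: [-1.4, 0.2, 7.0]
grip_width: 0.0677
```

Call:
{"api": "jog_arm", "payload": {"rows": [0,0,0.01,0,0,0,1,0,0,0.02,0,0,0,1,0,0,0.03,0,0,0,1,0,0,0.035,0,0,0,1,0,0,0.03,0,0,0,1,0,0,0.02,0,0,0,1,0,0,0,0,0,0,1,0,0,0,0,0,0,1]}}

```text
time_s: 23.23
ee_pos: [0.4091, 0.3251, 0.1618]
eef_rot: [0.778, 1.569, 0.587]
force: [0.1, 0.6, -2.5]
grip_width: 0.0678
```

```bash
python3 -c "
from st import *
st();pic('side','s13',40,190,130,330,4);st()"
```

```text
t 23.23 pos [0.4091 0.3251 0.1618] jaw 79.0 down [ 0.001  0.001 -1.   ] F [ 0.1  0.6 -2.5] w 0.0678 q6 -0.78
t 23.28 pos [0.4087 0.3247 0.1604] jaw 79.0 down [-0.001 -0.    -1.   ] F [-0.4 -0.2 -0.9] w 0.068 q6 -0.78
```

View pics/s13.png

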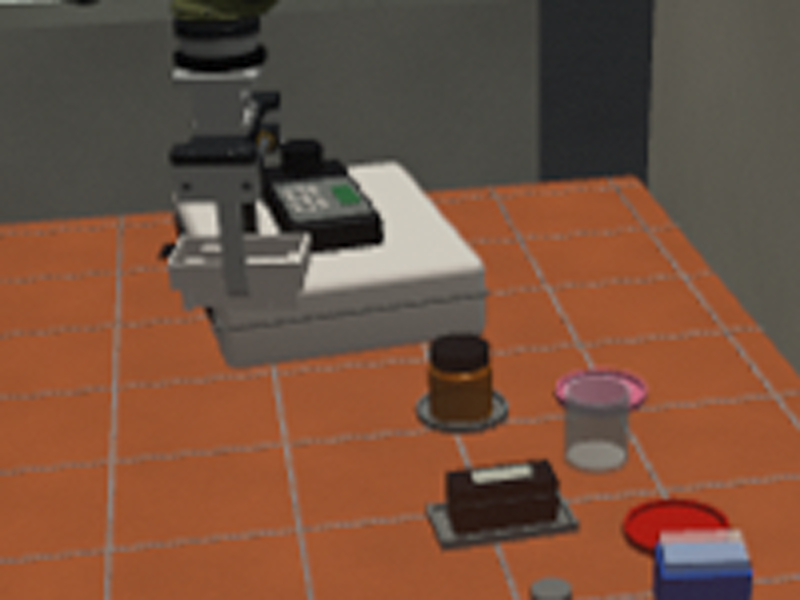

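Call:
{"api": "jog_arm", "payload": {"rows": [0,-0.01,0,0,0,-3,1,0,-0.02,0,0,0,-6,1,0,-0.02,0,0,0,-7,1,0,-0.02,0,0,0,-7,1,0,-0.02,0,0,0,-7,1,0,-0.02,0,0,0,-7,1,0,-0.02,0,0,0,-7,1,0,-0.02,0,0,0,-7,1]}}

```text
time_s: 23.95
ee_pos: [0.4082, 0.1738, 0.1594]
eef_rot: [-1.74, 1.568, -2.828]
force: [0.5, -0.5, -1.5]
grip_width: 0.0678
```

Call:
{"api": "jog_arm", "payload": {"rows": [0,-0.02,0,0,0,-7,1,0,-0.02,0,0,0,-7,1,0,-0.02,0,0,0,-7,1,0,-0.02,0,0,0,-7,1,0,-0.02,0,0,0,-7,1,0,-0.02,0,0,0,-7,1,0,-0.02,0,0,0,-7,1,0,-0.02,0,0,0,-7,1]}}

```text
time_s: 24.62
ee_pos: [0.4082, 0.0141, 0.1595]
eef_rot: [-1.123, 1.568, 3.096]
force: [-0.5, -0.2, -2.0]
grip_width: 0.068
```

Call:
{"api": "jog_arm", "payload": {"rows": [0.002,-0.02,0,0,0,-7,1,0.002,-0.02,0,0,0,-7,1,0.002,-0.02,0,0,0,-7,1,0.001,-0.02,0,0,0,-7,1,0,-0.02,0,0,0,-7,1,0,-0.02,0,0,0,-7,1,0,0,0,0,0,0,1,0,0,0,0,0,0,1]}}

```text
time_s: 25.28
ee_pos: [0.4154, -0.1053, 0.1596]
eef_rot: [-0.701, 1.568, 2.789]
force: [-0.4, -0.2, -1.3]
grip_width: 0.068
```

```bash
python3 -c "
from st import *
st();pic('side','s14',100,250,130,330,4);st()"
```

```text
t 25.28 pos [ 0.4154 -0.1053  0.1596] jaw -70.0 down [-0.003  0.001 -1.   ] F [-0.4 -0.2 -1.3] w 0.068 q6 0.89
t 25.33 pos [ 0.4155 -0.1047  0.1599] jaw -69.9 down [-0.002  0.001 -1.   ] F [ 0.5  0.7 -1.2] w 0.0679 q6 0.89
```

View pics/s14.png

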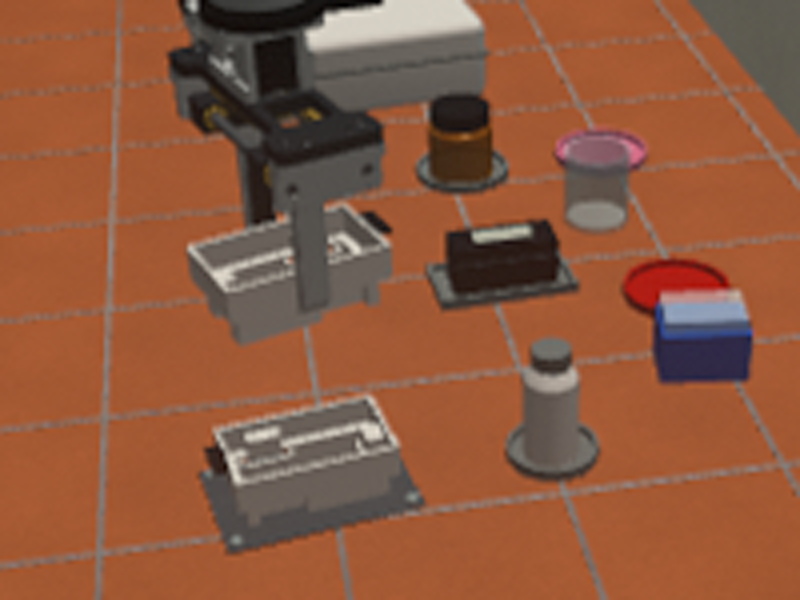

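The tote is turned: its tab is now at the far end (375,222) and the base's tab is on the left (215,460). I'm measuring the base precisely from its plate.

Run:
```python
from h import *
for n,f in(("top","top0"),("top","t4"),("side","side0")):
    try:a=np.load(f"pics/{f}.npz")
    except Exception: continue
    p=a["p"];lab=cv2.cvtColor(p,cv2.COLOR_RGB2LAB).astype(int)
    X=ray(n,np.stack(np.meshgrid(np.arange(512),np.arange(384)),-1).reshape(-1,2),.003).reshape(384,512,3)
    base=(np.hypot(X[...,0]-.42,X[...,1]+.12)<.11)
    for th in(10,14,20):
        m=((abs(lab[...,1]-128)<th)&base).astype(np.uint8);m=cv2.morphologyEx(m,cv2.MORPH_OPEN,np.ones((3,3),np.uint8))
        k,l,s,c=cv2.connectedComponentsWithStats(m);i=1+np.argmax(s[1:,4]);w=X[l==i][:,:2]*1000
        rc=cv2.minAreaRect(w.astype(np.float32));print(n,th,np.round(rc[0],1),np.round(rc[1],1),round(rc[2],2),"mean",w.mean(0).round(1))
p=np.load("pics/side0.npz")["p"];cv2.imwrite("pics/b0.png",cv2.resize(p[190:245,170:245,::-1],None,fx=10,fy=10,interpolation=cv2.INTER_CUBIC))
p=np.load("pics/top0.npz")["p"];cv2.imwrite("pics/b1.png",cv2.resize(p[215:280,245:305,::-1],None,fx=9,fy=9,interpolation=cv2.INTER_CUBIC))
```

```text
top 10 [ 416.  -123.1] [141.2  98.2] 7.98 mean [ 415.6 -123.5]
top 14 [ 415.3 -123.5] [142.   98.6] 8.51 mean [ 415.4 -123.5]
top 20 [ 413.8 -117.7] [145.8 112.2] 8.19 mean [ 415.4 -123.1]
side 10 [412.2 -97.6] [140.8 146. ] 8.31 mean [ 413.2 -102.9]
side 14 [411.6 -97.2] [144.  150.5] 6.53 mean [ 413.2 -102.6]
side 20 [412.  -95.3] [145.2 157.5] 6.51 mean [ 413.4 -102.8]
```

View pics/b0.png

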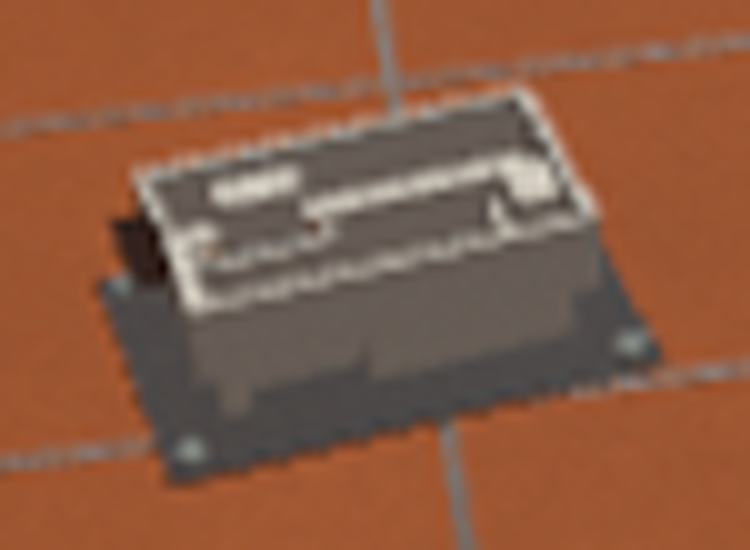

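View pics/b1.png

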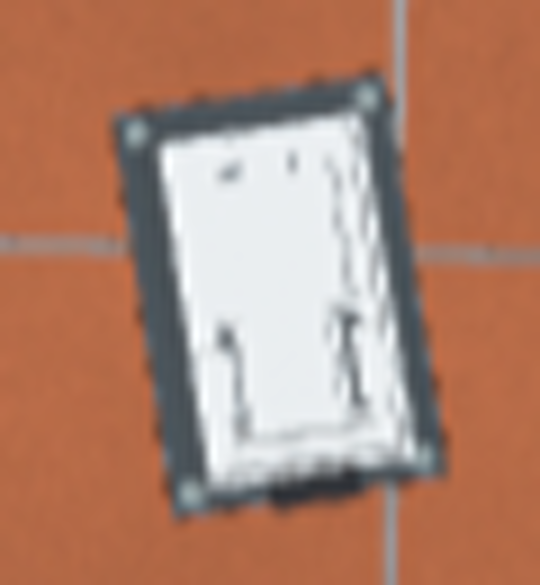

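Run:
```python
from h import *
f=lambda pts,s,u,v:(np.array(pts,float)+.5)/s-.5+[u,v]
t=ray("top",f([(136,133),(369,97),(192,495),(425,457)],9,245,215),.0035)*1000
print("top screws",t.round(1),t.mean(0).round(1),[np.hypot(*(t[a]-t[b])[:2]).round(1) for a,b in((0,1),(0,2),(1,3),(2,3))])
for a,b in((0,2),(1,3)): print(np.degrees(np.arctan2(*(t[a]-t[b])[1::-1])))
s=ray("side",f([(190,450),(632,343),(120,283)],10,170,190),.0035)*1000
print("side screws",s.round(1),"c",((s[1]+s[2])/2).round(1),np.degrees(np.arctan2(*(s[1]-s[0])[1::-1])),np.linalg.norm(s[1]-s[0]),np.linalg.norm(s[2]-s[0]))
r=ray("side",f([(140,175),(522,90),(600,215),(200,305)],10,170,190),.046)*1000
print("side rim",r.round(1),r.mean(0).round(1),np.linalg.norm(r[1]-r[0]),np.linalg.norm(r[3]-r[0]),np.degrees(np.arctan2(*(r[1]-r[0])[1::-1])),np.degrees(np.arctan2(*(r[2]-r[3])[1::-1])))
p=np.load("pics/s14.npz")["p"];cv2.imwrite("pics/h0.png",cv2.resize(p[145:190,170:235,::-1],None,fx=10,fy=10,interpolation=cv2.INTER_CUBIC))
```

```text
top screws [[ 469.6  -72.6    3.5]
 [ 483.9 -152.6    3.5]
 [ 346.8  -94.6    3.5]
 [ 361.5 -174.1    3.5]] [ 415.5 -123.5    3.5] [np.float64(81.3), np.float64(124.8), np.float64(124.3), np.float64(80.9)]
10.165764275155919
9.956580171134842
side screws [[ 360.  -168.     3.5]
 [ 483.5 -146.3    3.5]
 [ 343.9  -89.1    3.5]] c [ 413.7 -117.7    3.5] 9.9540728911244 125.33838905581973 80.50874425349397
side rim [[ 354.1  -97.6   46. ]
 [ 463.3  -78.1   46. ]
 [ 477.1 -142.5   46. ]
 [ 367.6 -160.6   46. ]] [ 415.5 -119.7   46. ] 110.9257328250985 64.417155345901 10.118083613614692 9.367518515415727
```

View pics/h0.png

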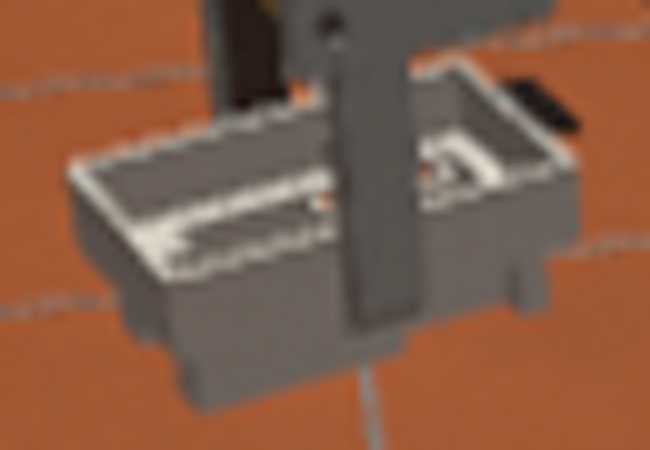

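Run:
```python
from h import *
f=lambda pts,s,u,v:(np.array(pts,float)+.5)/s-.5+[u,v]
for z in (.186,.1895,.193):
    r=ray("side",f([(75,165),(460,62),(575,160),(165,275)],10,170,145),z)*1000
    print(z,r.round(1)[:,:2].tolist(),r.mean(0).round(1),np.linalg.norm(r[1]-r[0]),np.linalg.norm(r[3]-r[0]),np.degrees(np.arctan2(*(r[1]-r[0])[1::-1])),np.degrees(np.arctan2(*(r[2]-r[3])[1::-1])))
```

```text
0.186 [[353.6, -86.2], [458.2, -50.1], [481.8, -111.3], [374.3, -148.0]] [416.9 -98.9 186. ] 110.62366123606945 65.17610230146072 19.07260211695429 18.883272603112218
0.1895 [[353.9, -92.7], [457.7, -56.8], [481.1, -117.6], [374.4, -154.1]] [ 416.8 -105.3  189.5] 109.840079683948 64.71443984306825 19.07260211695428 18.88327260311219
0.193 [[354.1, -99.2], [457.2, -63.6], [480.5, -123.9], [374.5, -160.1]] [ 416.6 -111.7  193. ] 109.05649813182653 64.2527773846759 19.072602116954315 18.883272603112214
```

Call:
{"api": "jog_arm", "payload": {"rows": [-0.001,-0.008,0,0,0,-5,1,0,-0.008,-0.02,0,0,-4.9,1,0,0,-0.03,0,0,0,1,0,0,-0.02,0,0,0,1,0,0,-0.01,0,0,0,1,0,0,0,0,0,0,1,0,0,0,0,0,0,1,0,0,0,0,0,0,1]}}

```text
time_s: 26.0
ee_pos: [0.4157, -0.1209, 0.0821]
eef_rot: [2.604, 1.569, -0.36]
force: [0.4, 0.2, -0.3]
grip_width: 0.0678
```

```bash
python3 -c "
from st import *
st();p,d=pic('side','s15',165,245,165,245,7.4);pic('top','t15',205,285,240,320,7.4);st()
cv2.imwrite('pics/s15b.png',cv2.resize(p[170:245,165,::-1] if 0 else p[175:245,168:248,::-1],None,fx=10,fy=8.5,interpolation=cv2.INTER_CUBIC))"
```

```text
t 26.0 pos [ 0.4157 -0.1209  0.0821] jaw -79.8 down [ 0.001 -0.001 -1.   ] F [ 0.4  0.2 -0.3] w 0.0678 q6 1.03
t 26.1 pos [ 0.4157 -0.121   0.082 ] jaw -79.8 down [ 0.002 -0.001 -1.   ] F [-0.1 -0.1 -1.7] w 0.0683 q6 1.03
```

View pics/s15.png

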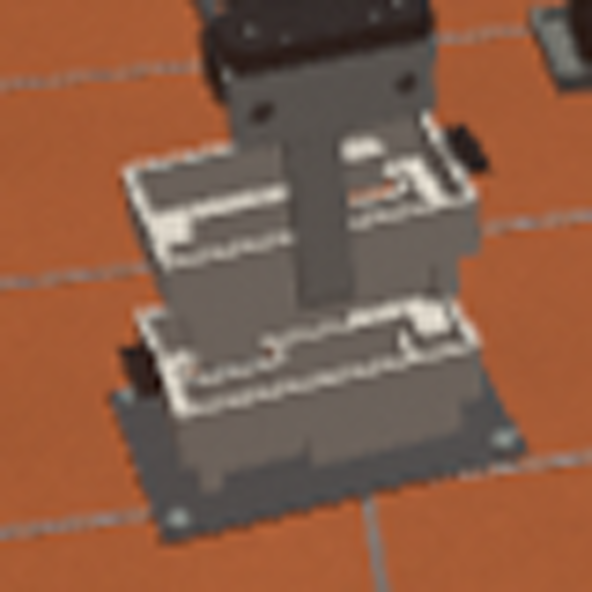

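View pics/t15.png

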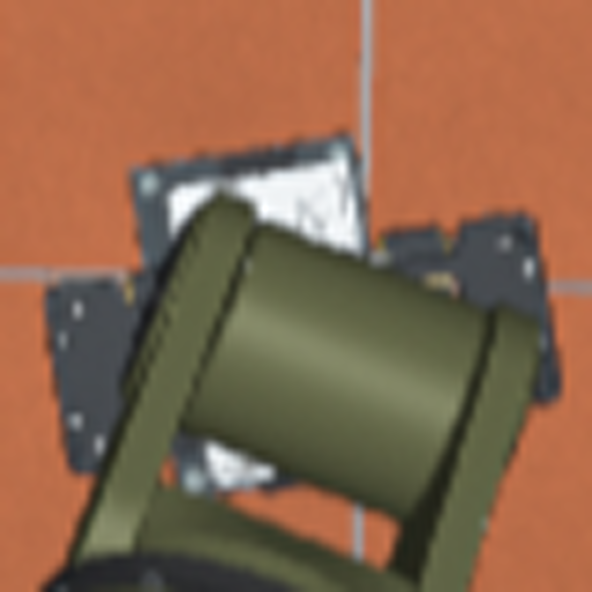

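Run:
```python
from h import *
p=np.load("pics/s15.npz")["p"];g=cv2.cvtColor(p,cv2.COLOR_RGB2GRAY).astype(float)
f=lambda pts:(np.array(pts,float)+.5)/7.4-.5+[165,165]
def edge(a,b,n,ax,z,half=1.8):
    # ridge centroid (bright rim) along line a->b, scanning along axis ax
    a,b=f([a])[0],f([b])[0];out=[]
    for t in np.linspace(.06,.94,n):
        q=a+t*(b-a)
        s=np.arange(-half,half+.01,.1)
        uu=q[0]+(s if ax==0 else 0*s);vv=q[1]+(s if ax==1 else 0*s)
        I=cv2.remap(g.astype(np.float32),uu[None].astype(np.float32),vv[None].astype(np.float32),cv2.INTER_LINEAR)[0]
        w=np.clip(I-np.percentile(I,40),0,None);
        if I.max()>110: out.append([(w*uu).sum()/w.sum(),(w*vv).sum()/w.sum()])
    w=ray("side",np.array(out),z)[:,:2]*1000
    l=cv2.fitLine(w.astype(np.float32),cv2.DIST_HUBER,0,.01,.01).ravel()
    ang=np.degrees(np.arctan2(l[1],l[0]));r=np.std((w-l[2:])@[-l[1],l[0]])
    return l,ang,r,len(out)
def X(l,m):
    A=np.array([[l[0],-m[0]],[l[1],-m[1]]]);t=np.linalg.solve(A,m[2:]-l[2:]);return l[2:]+t[0]*l[:2]
for dz in(-.002,0,.002):
  H={k:edge(*v) for k,v in dict(left=((128,170),(168,262),12,0,.1115+dz),near=((168,262),(475,200),30,1,.1115+dz),right=((425,118),(475,200),12,0,.1115+dz)).items()}
  print("held",dz,X(H['left'][0],H['near'][0]).round(1),X(H['right'][0],H['near'][0]).round(1),{k:(round(v[1],1),round(v[2],2),v[3]) for k,v in H.items()})
B={k:edge(*v) for k,v in dict(left=((143,318),(185,412),12,0,.046),near=((185,412),(478,345),30,1,.046),right=((447,303),(478,345),10,0,.046)).items()}
print("base",X(B['left'][0],B['near'][0]).round(1),X(B['right'][0],B['near'][0]).round(1),{k:(round(v[1],1),round(v[2],2),v[3]) for k,v in B.items()})
```

```text
held -0.002 [ 369.7 -159.6] [ 477.5 -139. ] {'left': (np.float32(-78.3), np.float64(1.03), 12), 'near': (np.float32(10.9), np.float64(0.85), 24), 'right': (np.float32(-79.3), np.float64(0.6), 12)}
held 0 [ 369.8 -162.6] [ 477.2 -142. ] {'left': (np.float32(-78.3), np.float64(1.02), 12), 'near': (np.float32(10.9), np.float64(0.84), 24), 'right': (np.float32(-79.3), np.float64(0.6), 12)}
held 0.002 [ 369.9 -165.5] [ 476.9 -145. ] {'left': (np.float32(-78.3), np.float64(1.02), 12), 'near': (np.float32(10.9), np.float64(0.84), 24), 'right': (np.float32(-79.3), np.float64(0.6), 12)}
base [ 367.7 -161.2] [ 475.8 -141.7] {'left': (np.float32(-78.4), np.float64(0.95), 12), 'near': (np.float32(10.2), np.float64(0.72), 30), 'right': (np.float32(-70.8), np.float64(0.8), 10)}
```

Run:
```python
from h import *
a=np.load("pics/s15.npz");X=cloud("side",a["d"])
for nm,c,rr in(("held",(.415,-.121),.1),):
    m=(np.hypot(X[...,0]-.415,X[...,1]+.121)<.08)&(X[...,2]>.09)&(X[...,2]<.125)
    g=cv2.cvtColor(a["p"],cv2.COLOR_RGB2GRAY);m&=g>140
    print("side held rim z",np.percentile(X[m][:,2],[50,80,90,95]).round(4),m.sum())
    m=(np.hypot(X[...,0]-.415,X[...,1]+.121)<.08)&(X[...,2]>.04)&(X[...,2]<.055)&(g>140)
    print("side base rim z",np.percentile(X[m][:,2],[50,80,90,95]).round(4),m.sum())
p=np.load("pics/t15.npz")["p"];cv2.imwrite("pics/t15b.png",cv2.resize(p[218:245,252:297,::-1],None,fx=17,fy=17,interpolation=cv2.INTER_CUBIC))
```

```text
side held rim z [0.1037 0.1109 0.1113 0.112 ] 131
side base rim z [0.0454 0.0463 0.0469 0.0472] 55
```

View pics/t15b.png

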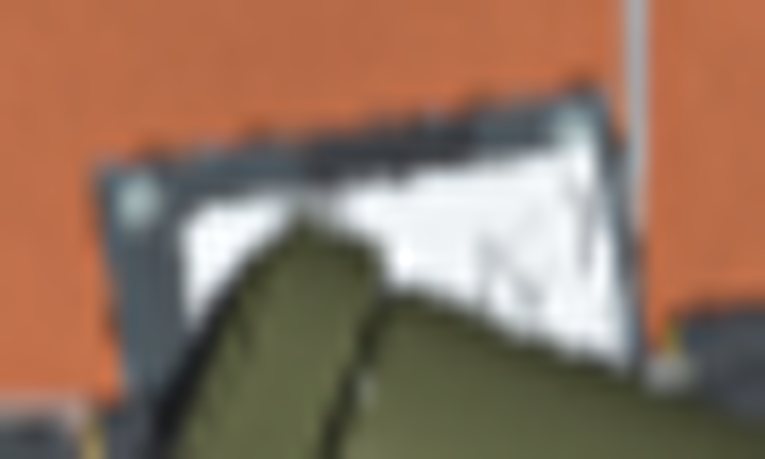

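Run:
```python
from h import *
f=lambda pts:(np.array(pts,float)+.5)/17-.5+[252,218]
s=ray("top",f([(138,198),(573,125)]),.0035)[:,:2]*1000
t=ray("top",f([(183,207),(600,145)]),.1115)[:,:2]*1000
a=np.radians(10.05);ex=np.array([np.cos(a),np.sin(a)]);ey=np.array([-ex[1],ex[0]])
print(s.round(1),t.round(1),np.linalg.norm(t[0]-t[1]),np.linalg.norm(s[0]-s[1]))
d=t.mean(0)-s.mean(0);print("tote end - screws: along",d@ex,"(want",57-62.2,") across",d@ey)
```

```text
[[ 470.1  -72.5]
 [ 485.3 -151.6]] [[ 469.6  -77.8]
 [ 481.7 -147.9]] 71.09064158309504 80.533018091785
tote end - screws: along -2.2095634743142147 (want -5.200000000000003 ) across -0.45646633171835793
```

The top and side views agree: shift about −2 mm in x and +0.6 mm in y, then descend.

Call:
{"api": "jog_arm", "payload": {"rows": [-0.002,0.0006,0,0,0,-0.3,1,0,0,-0.01,0,0,0,1,0,0,-0.007,0,0,0,1,0,0,-0.003,0,0,0,1,0,0,-0.002,0,0,0,1,0,0,0,0,0,0,1]}}

```text
time_s: 26.6
ee_pos: [0.4128, -0.1203, 0.0583]
eef_rot: [-0.533, 1.57, 2.78]
force: [-0.5, -0.3, -1.0]
grip_width: 0.068
```

Call:
{"api": "jog_arm", "payload": {"rows": [0,0,-0.002,0,0,0,1,0,0,-0.001,0,0,0,1,0,0,0,0,0,0,1]}}

```text
time_s: 26.85
ee_pos: [0.4131, -0.1204, 0.0558]
eef_rot: [-0.705, 1.571, 2.608]
force: [-0.3, 0.3, -1.3]
grip_width: 0.068
```

```bash
python3 -c "
from st import *
st();p,d=pic('side','s16',165,245,165,245,7.4)
X=cloud('side',d);g=cv2.cvtColor(p,cv2.COLOR_RGB2GRAY);m=(np.hypot(X[...,0]-.415,X[...,1]+.121)<.08)&(X[...,2]>.07)&(X[...,2]<.11)&(g>140);print(np.percentile(X[m][:,2],[80,90,95]));st()"
```

```text
t 26.85 pos [ 0.4131 -0.1204  0.0558] jaw -80.2 down [-0.  0. -1.] F [-0.3  0.3 -1.3] w 0.068 q6 1.03
[0.08471104 0.0849967  0.08539206]
t 26.9 pos [ 0.4131 -0.1204  0.0559] jaw -80.2 down [ 0.  0. -1.] F [-0.  -0.3 -1.8] w 0.0679 q6 1.03
```

View pics/s16.png

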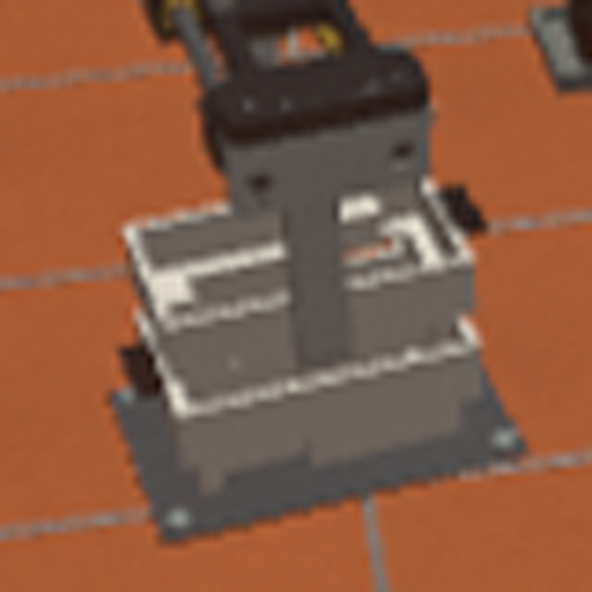

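The foot is inside the base's rim with no lateral force. I'm making the last step down.

Call:
{"api": "jog_arm", "payload": {"rows": [0,0,-0.0012,0,0,0,1,0,0,0,0,0,0,1,0,0,0,0,0,0,1]}}

```text
time_s: 27.15
ee_pos: [0.4133, -0.1205, 0.0549]
eef_rot: [2.571, 1.57, -0.399]
force: [0.6, -0.8, -1.3]
grip_width: 0.068
```

Call:
{"api": "jog_arm", "payload": {"rows": [0,0,-0.0008,0,0,0,1,0,0,0,0,0,0,1,0,0,0,0,0,0,1]}}

```text
time_s: 27.4
ee_pos: [0.4134, -0.1204, 0.0547]
eef_rot: [2.793, 1.57, -0.177]
force: [-2.9, 2.4, 11.9]
grip_width: 0.0681
```

Contact at the expected height (TCP 0.0547 against a predicted 0.0545). I ease off and release.

Call:
{"api": "jog_arm", "payload": {"rows": [0,0,0.0004,0,0,0,1,0,0,0,0,0,0,0.26,0,0,0,0,0,0,0.2,0,0,0,0,0,0,0.1,0,0,0,0,0,0,0,0,0,0,0,0,0,0,0,0,0,0,0,0,0,0,0,0,0,0,0,0]}}

```text
time_s: 28.07
ee_pos: [0.4131, -0.1204, 0.0543]
eef_rot: [-0.953, 1.571, 2.36]
force: [-0.4, -0.0, -1.0]
grip_width: 0.094
```

Call:
{"api": "jog_arm", "payload": {"rows": [0,0,0.01,0,0,0,0,0,0,0.02,0,0,0,0,0,0,0.035,0,0,0,0,0,0,0.04,0,0,0,0,0,0,0.04,0,0,0,0,0,0.04,0,0,0,0,0,0,0.04,0,0,0,0,0,0,0.04,0,0,0,0,0]}}

```text
time_s: 28.73
ee_pos: [0.4128, 0.0007, 0.2007]
eef_rot: [2.911, 1.569, -0.061]
force: [0.8, 0.8, -0.6]
grip_width: 0.094
```

Call:
{"api": "jog_arm", "payload": {"rows": [0,0.04,0,0,0,0,0,0,0.04,0,0,0,0,0,0,0.04,0,0,0,0,0,0,0.04,0,0,0,0,0,0,0.04,0,0,0,0,0,0,0.02,0,0,0,0,0,0,0,0,0,0,0,0,0,0,0,0,0,0,0]}}

```text
time_s: 29.4
ee_pos: [0.4127, 0.2202, 0.1997]
eef_rot: [0.72, 1.571, -2.248]
force: [0.6, 0.3, 0.4]
grip_width: 0.0939
```

```bash
python3 -c "
from st import *
st();p,d=pic('side','s17',90,290,150,350,3)
cv2.imwrite('pics/s17b.png',cv2.resize(p[165:245,165:245,::-1],None,fx=7.4,fy=7.4,interpolation=cv2.INTER_CUBIC))
X=cloud('side',d);g=cv2.cvtColor(p,cv2.COLOR_RGB2GRAY);m=(np.hypot(X[...,0]-.415,X[...,1]+.121)<.08)&(X[...,2]>.07)&(X[...,2]<.11)&(g>140);print(np.percentile(X[m][:,2],[80,90,95]))
pic('top','t17',110,290,90,330,3.3)"
```

```text
t 29.4 pos [0.4127 0.2202 0.1997] jaw -80.1 down [-0. -0. -1.] F [0.6 0.3 0.4] w 0.0939 q6 1.81
[0.08417204 0.08461281 0.08517432]
```

View pics/s17.png

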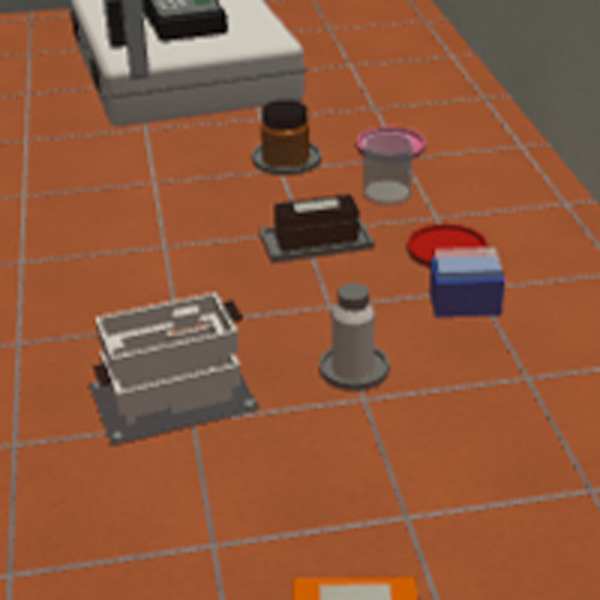

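View pics/s17b.png

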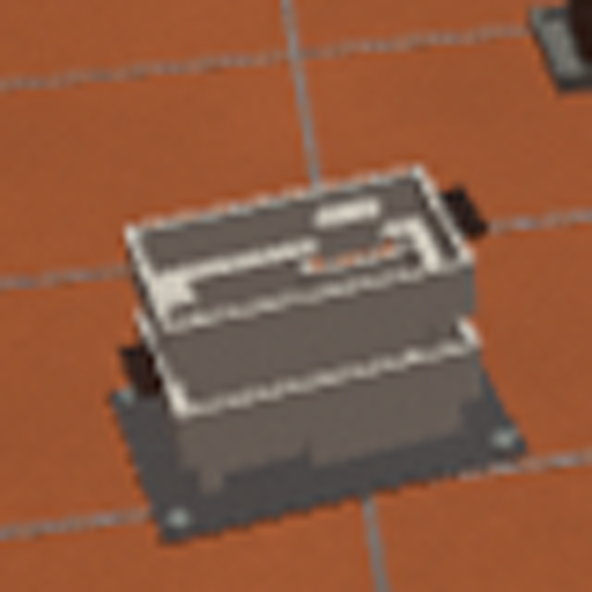

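View pics/t17.png

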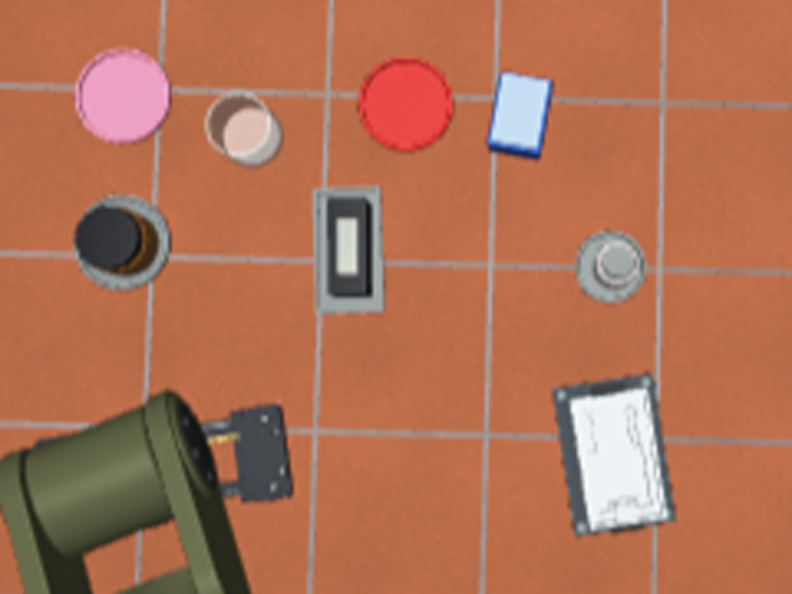

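The tote stands level, with its rim at 84–85 mm (38+46 = 84) and the tabs at opposite ends: (465,212) and (140,370). The jar, bottle and box are upright in their trays, and the beaker and tip box are unmoved. I'm handing in.

```bash
python3 -c "
from meas import *
a=np.load('pics/s17.npz')
show('side',a['d'],'jar',(.602,.342),.074,.05,.066);show('side',a['d'],'flask',(.59,-.117),.094,.04,.086);show('side',a['d'],'box',(.6,.13),.05,.07,.044)
show('side',a['d'],'beaker',(.706,.228),.07,.05,.05)
print(ctrl.hand_in())"
```

```text
jar side mean [597.9 332.2] rect [596.7 330. ] [63.6 52.7] ang 79.7 pca 85.4 98
flask side mean [ 585.8 -123.8] rect [ 585.5 -125.1] [35.1 27.5] ang 78.0 pca 72.3 67
box side mean [597.6 123.4] rect [598.  122.8] [90.7 44.8] ang 3.1 pca 2.5 171
beaker side mean [700.2 209.1] rect [701.7 208. ] [95.4 57. ] ang 77.2 pca 75.0 160
the job is handed in; nothing more can be done
None
```

The job is handed in at about 29.5 s of the 128 s allowed. I moved the jar, the bottle and the cuvette box into their grey trays in that order, then stacked the loose tote turned end for end on the fixed one.

**Last checks:**
- **Trays:** the final pictures show all three upright and inside their trays. The box is in line with its tray.
- **Tote:** it stands level, with its rim measured at 84–85 mm where 84 mm is expected on the ledges. The tabs are at opposite ends and the gripper is well clear.
- **Bystanders:** the beaker, tip box, orange box and the pink and red trays show no sign of having moved. I only checked this by eye in the pictures.

**What disagreed:**
- **Cameras:** the two views differed by 2–6 mm on absolute positions. I used values near the average, and aligned the tote by its offset from the base in each view.
- **Final side-view positions:** the position readout for the jar, bottle and box came out 6–10 mm toward the camera from where I set them. I put this down to visible side faces counting in the measurement, as it did in the first measurements. The top view shows them well inside their trays.
- **Bottle placing:** contact peaked at about 18 N at the wrist while setting it down, and I eased off before releasing.

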